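# Shut, wedge and fill the gravity rack

### The arm

A 6-joint arm with a two-finger parallel gripper is mounted at the origin on a cart in front of the work surface, level with it; the furniture and walls round the work are solid. World frame = base frame: x ahead of the robot, y to its left, z up, the work surface at z = 0. Lengths are in m, angles in rad, forces in N, time in s.
With the tool pointing down it reaches from about 0.25 to 0.725 m from the base axis. Payload 9.7 kg.
Tool frame: the origin (TCP) lies at the very end of the fingers, on their centre line; the grasp point (between the pads) lies behind it (robot.hold_point_z is the x of the grasp point in the tool frame, in m); x points along the fingers, y is the direction in which the jaws open and shut, and the axes are right-handed (so a half turn about x gives the same grasp; the last joint's range is limited). The gripper opens to 85 mm and grips with 20 to 120 N. Pads are 22 mm wide; open, the fingers measure 114 mm over their backs; the gripper's body (76 mm by 85 mm) begins 54 mm behind the grasp point. The pads swing forward as they close: fully open they stand 13 mm farther back than shut.
Start: joints at [-1.168, 0.087, 0.176, 1.66, 0, 1.571], TCP at [0.216, -0.506, 0.205] pointing down, gripper open.
Joint ranges: [-3.13, 3.13], [-0.85, 1.81], [-1.15, 1.24], [-2.2, 2.28], [-1.44, 1.52], [-3.14, 3.14]. Speed limits (rad/s): [2.22, 2.22, 2.57, 3.14, 3.14, 3.14].

### API

Orientations are given as a unit quaternion [x, y, z, w].
In Python, from workcell import robot gives the robot as it stands.
- The arm moves only by the tool carry_out, never from a script. Its argument "plan" is a list that holds one entry, the list of rows, each a list of 5 numbers: the shift along the tool's x, y, z in m, then the turn about the tool's x in degrees, then the finger opening in m, from 0 to 0.0854. A call has 1 to 8 rows; each row is the pose to reach, as a shift and turn from the pose commanded when the call began, along the tool's axes at that moment; what a row does not reach only later rows make up. A row lasts 1/8 s, in which the tool goes at most 62.5 mm and 10.7 degrees, less where a joint would pass 70% of its speed; a pose out of reach is approached as far as the arm can. A call with a gripper value outside its range is refused whole. The fingers move at their own pace and stop on an object; the grip force is fixed at half the most. Time passes only in rows, so rows that repeat a pose let the fingers close. It gives the time, the measured TCP pose, the force and the opening at its end, in the units of the state.
- robot.get_state(): the state, without advancing time (a new reading comes with each control period).
- robot.camera(name): name is "side" or "top" or "wrist"; returns a dict with "color" (480x640x3 uint8, blue, green, red), "K" (3x3 intrinsics, pixels), "cam_to_world" (4x4, takes a point from camera to world coordinates). Camera axes: x right, y down, z forward; pixel columns grow to the right and rows downward; lengths in m; the calibration is good to about 2 mm. The wrist camera is an equidistant fisheye: a pixel r from the principal point sees the ray r / f radians off the axis. A picture is of the moment at which its call begins. There is no depth.
- robot.hand_in(): hands the job in, once; it reports no verdict.
The state is a dict: "t": time; "joints": joint angles; "qvel": joint speeds; "joint_efforts": joint torques, N m; "ee_pos": TCP position; "orientation": TCP orientation; "ft_force": force on the tool from outside, world axes, zero at the start; "torque": the same for the moment, N m; "grip_width": opening from 0.0 (shut) to 1.0 (fully open).
Only numpy, scipy, OpenCV 4.12 (cv2) and the standard library are available. Lean on these libraries where they do the work, as an engineer would, in place of code of your own. Each camera call takes 0.05 s, during which the arm holds its last target.

### The job

Get the small gravity rack ready and fill it: throw the ratchet pawl's lever right over so that the flap comes free, swing the flap fully shut, and tap the wooden wedge in under the flap's lower edge from the front until it stays jammed tight there. Then stand every parcel that is on the worktop upright on its long edge in a lane of its own, and finally throw the pawl back onto its ratchet, with the flap still shut and the wedge still jammed; leave the mug and the stamp where they are.

Things in the scene. Friction and masses are not known exactly. Their poses are not given: they have to be found in the camera images.
- rack: Fixed gravity rack, three roller lanes, plywood sides 94 mm high, 236 mm wide, back board 118 mm high. Origin on the worktop under its middle; +x from the flap (front) to the back board, +y left, z up. Two front posts at x -145, y +-112 mm: 40 mm deep, 190 mm high; the pawl's steel plate on the left post reaches z 238 mm. Open above the lanes; 24 mm free under them behind the flap.
- lane_left (a point): Middle of the left lane's floor (258 mm long, 56 mm wide), on the roller tops. x runs uphill along the lane (it falls 7 degrees to the flap), z square to the floor, y left. Very slippery: a parcel slides down against the flap (inner face at x -134 mm). The strips between lanes are 22 mm thick, 30 mm above the rollers; back board at x +129 mm.
- lane_middle (a point): Same point of the middle lane.
- lane_right (a point): Same point of the right lane.
- flap: Top-hung aluminium flap across the front of the lanes, 206 mm wide, 10 mm thick, hinge line 165 mm above the worktop; shut, it hangs plumb, lower edge 18 mm above the worktop. Origin on the hinge line, at mid thickness, at rack x -145 mm; shut, its axes are the rack's. A ratchet wheel of 84 mm diameter is on its left end, outside the left post.
- flap_hinge (a joint): Flap angle, rad: 0 shut (end stop), 0.55 to 1.25 as found, 1.55 at most; it swings to the front (rack -x) and up. While the pawl lies on the ratchet it opens but cannot come down. Freed, it falls by its weight, but its stiff hinge leaves it about 0.15 rad ajar; a push of 1 to 3 N shuts it, and it stays shut until parcels lean on it.
- flap_edge (a point): Middle of the flap's lower edge on its outer (front) face.
- flap_handle (a point): Middle of the flap's bar handle: a steel bar 60 mm long along y and 10 mm thick, its middle 24 mm out from the front face, on the right half of the flap (y = -45 mm), 50 mm below the hinge line.
- pawl_lever (a joint): Angle of the throw-over pawl, rad: 0 lying on the ratchet, 1.4 thrown over to the front against its stop. It pivots on an axis along the rack's y; its weight holds it in either end position, the balance point is at about 0.75. Throwing it takes up to 8 N at 45 mm from the pivot, the most at the beginning.
- pawl_pivot (a point): Axis of the pawl, fixed on the rack, in the middle plane of the lever.
- pawl_knob (a point): Centre of the black ball knob (28 mm diameter) at the end of the pawl's lever, a steel rod of 12 mm diameter, 80 mm from the pivot. Pawl on the ratchet: the lever points up and back (50 degrees above the rack's +x); thrown over: up and to the front (130 degrees).
- wedge: Loose plain wooden wedge, 170 mm long, 40 mm wide. Origin on its underside, 80 mm behind the toe; +x to the toe. Toe 8 mm high at x +80 mm; the top rises evenly to 26 mm at x -25 mm; then a heel block 42 mm high, x -25 to -90 mm, to hold it by. Pushed under the shut flap it meets the lower edge with the toe about 60 mm behind the flap's front face; a push of 10 to 15 N then jams it.
- wedge_toe (a point): Middle of the toe's lower edge.
- parcel_1_mid (a point): Centre of parcel 1, a firm film-wrapped parcel with black tape bands, about 238 mm long, 49 mm thick, 95 to 105 mm high as it stands on its long edge, 0.7 kg. x along its length, y across its 49 mm thickness, z up while it stands. It may be absent.
- parcel_2_mid (a point): Centre of parcel 2, a firm film-wrapped parcel with black tape bands, about 238 mm long, 49 mm thick, 95 to 105 mm high as it stands on its long edge, 0.7 kg. x along its length, y across its 49 mm thickness, z up while it stands. It may be absent.
- parcel_3_mid (a point): Centre of parcel 3, a firm film-wrapped parcel with black tape bands, about 238 mm long, 49 mm thick, 95 to 105 mm high as it stands on its long edge, 0.7 kg. x along its length, y across its 49 mm thickness, z up while it stands. It may be absent.
- parcel_1: Body of parcel 1 (origin on one of its two large faces; use its centre point).
- parcel_2: Body of parcel 2 (origin on one of its two large faces; use its centre point).
- parcel_3: Body of parcel 3 (origin on one of its two large faces; use its centre point).
- mug: Spotted white mug, 91 mm high, a bystander. Origin in the middle of its underside.
- stamp: Rubber stamp with a black knob, 78 mm high, a bystander. Origin in the middle of its underside.

How it is judged:
By the outcome, as a careful person would: the job done as asked, in the order asked, and still so for the second after the job is handed in, with the robot touching nothing.
Of parcel_1, parcel_2, parcel_3 only 2 to 3 are there at a start; the rules pass over those that are not, and their reading is None.
At some moment in a run one of wedge may be knocked a few centimetres aside while the robot is not near it.
It also fails if it takes over 210 s, if anything falls off the work surface, if the arm or the gripper's body presses on something with over 40 N, if the wrist force passes 120 N, or if a joint passes its speed limit or range.

## Working session

There is one attempt and no reset: what is moved stays moved. The work goes in short steps, Python scripts to look and compute and a tool call to move; the robot and the scene stay as the last step left them, time stands still between calls to the robot, and variables do not carry over. Pictures are saved under pics/ and viewed, and the job is handed in when it is done.

Besides the shell and the picture viewer there is one more tool, called by a JSON object that holds its "api" and its "payload". carry_out: Moves the arm, as the interface text tells. Its arguments: {"type":"object","properties":{"plan":{"type":"array"}},"required":["plan"]}

```bash
ls -la; mkdir -p pics; cat > h.py <<'E'
import numpy as np, cv2
from workcell import robot
from scipy.spatial.transform import Rotation as R
def snap(name,fn):
    c=robot.camera(name); cv2.imwrite('pics/'+fn,c['color']); np.savez('pics/'+fn[:-4]+'.npz',**{k:np.asarray(c[k]) for k in('color','K','cam_to_world')}); return c
def ray(c,u,v,fish=False):
    K=np.asarray(c['K']);T=np.asarray(c['cam_to_world'])
    x=(u-K[0,2])/K[0,0];y=(v-K[1,2])/K[1,1]
    if fish:
        r=np.hypot(x,y); d=np.array([np.sin(r)*x/max(r,1e-9),np.sin(r)*y/max(r,1e-9),np.cos(r)])
    else: d=np.array([x,y,1.])
    d=T[:3,:3]@d; return T[:3,3],d/np.linalg.norm(d)
def onz(c,u,v,z,fish=False):
    o,d=ray(c,u,v,fish); return o+d*(z-o[2])/d[2]
def tri(*rs):
    A=0;b=0
    for o,d in rs:
        P=np.eye(3)-np.outer(d,d);A=A+P;b=b+P@o
    p=np.linalg.solve(A,b); return p,[np.linalg.norm((np.eye(3)-np.outer(d,d))@(p-o)) for o,d in rs]
def proj(c,p,fish=False):
    T=np.linalg.inv(np.asarray(c['cam_to_world']));K=np.asarray(c['K']);q=T[:3,:3]@p+T[:3,3]
    if fish:
        r=np.hypot(q[0],q[1]);t=np.arctan2(r,q[2]);return np.array([K[0,2]+K[0,0]*t*q[0]/r,K[1,2]+K[1,1]*t*q[1]/r])
    return np.array([K[0,2]+K[0,0]*q[0]/q[2],K[1,2]+K[1,1]*q[1]/q[2]])
def load(fn): return dict(np.load('pics/'+fn+'.npz'))
def st():
    s=robot.get_state();m=R.from_quat(s['orientation']).as_matrix()
    print('t',round(s['t'],2),'p',np.round(s['ee_pos'],4),'F',np.round(s['ft_force'],1),'T',np.round(s['torque'],2),'w',np.round(s['grip_width'],3),'j',np.round(s['joints'],2));print('toolaxes x',np.round(m[:,0],3),'y',np.round(m[:,1],3),'z',np.round(m[:,2],3))
    return s,m
E
python3 - <<'E'
from h import *
st();print(robot.hold_point_z)
for n in('side','top','wrist'):
    c=snap(n,n+'0.png');print(n,np.round(c['K'],1).tolist(),np.round(c['cam_to_world'],3).tolist())
E
```

```text
total 12
drwxr-xr-x  3 agent agent 4096 Dec  7 14:35 .
drwxr-xr-x 23 root  root  4096 Dec  7 14:35 ..
drwxr-xr-x  2 agent agent 4096 Dec  7 14:35 pics
t 0.0 p [ 0.2155 -0.5057  0.204 ] F [ 0.1 -0.8  0.4] T [-0.04 -0.05 -0.01] w 1.002 j [-1.17  0.09  0.18  1.66 -0.    1.57]
toolaxes x [-0.001  0.001 -1.   ] y [ 0.392 -0.92  -0.001] z [-0.92  -0.392  0.   ]
-0.0187
side [[514.0, 0.0, 315.8], [0.0, 514.0, 245.1], [0.0, 0.0, 1.0]] [[0.855, -0.347, 0.386, 0.085], [-0.519, -0.562, 0.644, -0.845], [-0.006, -0.751, -0.661, 1.038], [0.0, 0.0, 0.0, 1.0]]
top [[448.0, 0.0, 315.9], [0.0, 448.0, 242.2], [0.0, 0.0, 1.0]] [[-0.001, -0.986, 0.168, 0.337], [-1.0, 0.001, -0.005, -0.014], [0.005, -0.168, -0.986, 1.522], [0.0, 0.0, 0.0, 1.0]]
wrist [[371.6, 0.0, 317.6], [0.0, 371.6, 244.0], [0.0, 0.0, 1.0]] [[0.392, -0.877, -0.277, 0.286], [-0.92, -0.374, -0.117, -0.475], [-0.001, 0.301, -0.954, 0.373], [0.0, 0.0, 0.0, 1.0]]
```

View pics/side0.png

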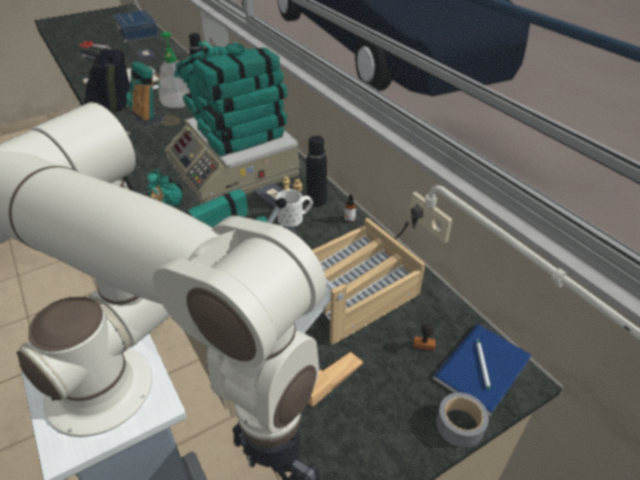

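View pics/top0.png

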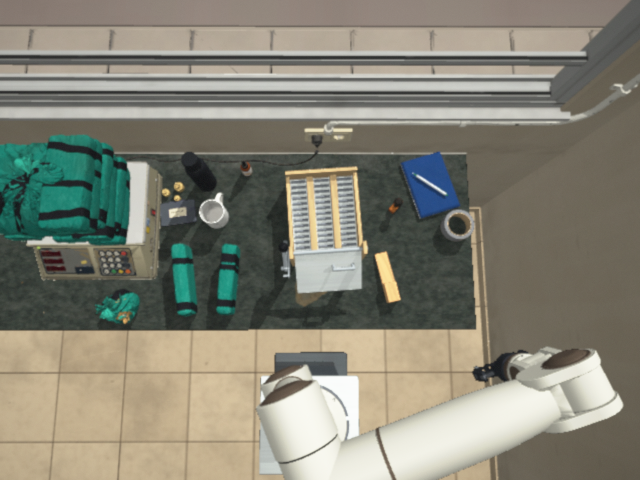

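View pics/wrist0.png

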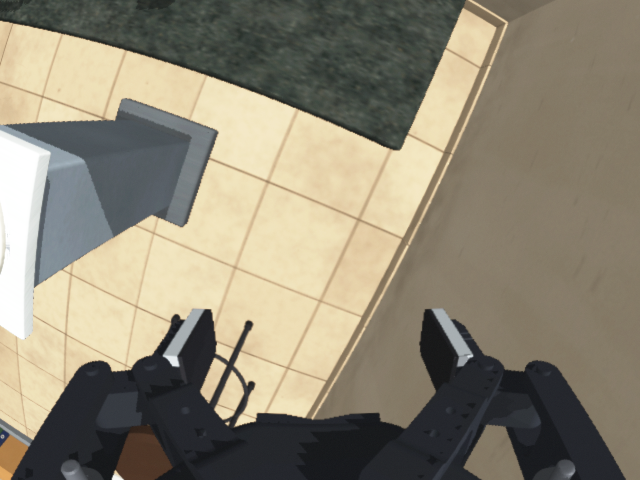

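```bash
python3 - <<'E'
from h import *
c=load('top0')['color']
cv2.imwrite('pics/t0a.png',cv2.resize(c[150:320,270:420],None,fx=5,fy=5,interpolation=cv2.INTER_CUBIC)[:600*2:][:850,:750])
cv2.imwrite('pics/t0a.png',cv2.resize(c[155:305,270:410],None,fx=4,fy=4,interpolation=cv2.INTER_CUBIC))
cv2.imwrite('pics/t0b.png',cv2.resize(c[180:330,90:290],None,fx=4,fy=4,interpolation=cv2.INTER_CUBIC))
E
```

```text
(no output)
```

View pics/t0a.png

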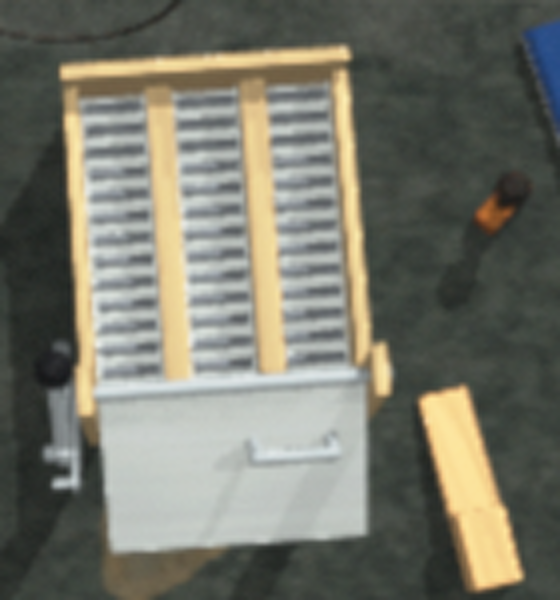

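View pics/t0b.png

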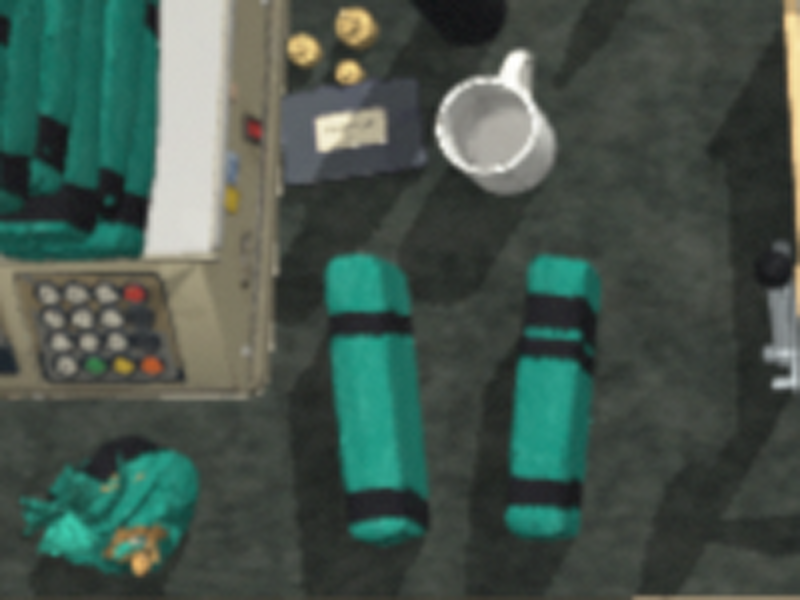

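```bash
python3 - <<'E'
from h import *
c=load('top0')
A=lambda u,v:(270+(u+.5)/4-.5,155+(v+.5)/4-.5)
B=lambda u,v:(90+(u+.5)/4-.5,180+(v+.5)/4-.5)
def p(n,uv,z): print(n,np.round(onz(c,*uv,z),4))
p('bb L',A(62,66),.118);p('bb R',A(350,48),.118)
p('bb L front',A(64,80),.118);p('bb R front',A(352,66),.118)
p('side L outer mid',A(74,250),.094);p('side R outer mid',A(358,250),.094)
p('post R corners',A(374,344),.19);p('postR',A(390,344),.19);p('postR',A(390,392),.19);
p('hinge L',A(98,390),.165);p('hinge R',A(368,376),.165)
p('knob',A(55,365),.26)
p('wedge heel end L',A(472,590),.042);p('heel end R',A(521,578),.042);p('heel front L',A(452,515),.042);p('heel fr R',A(503,500),.042)
p('toe L',A(420,398),.008);p('toe R',A(466,388),.008)
for n,a,z in [('P1',[(345,258),(398,262),(428,525),(350,530)],.1),('P2',[(535,258),(597,262),(580,530),(508,520)],.1)]:
    for q in a:p(n,B(*q),z)
p('mug',B(500,180),0)
p('flap low L',A(110,550),.07);p('flap low R',A(365,533),.07)
E
```

```text
bb L [0.8112 0.079  0.118 ]
bb R [ 0.8267 -0.1565  0.118 ]
bb L front [0.7993 0.0772 0.118 ]
bb R front [ 0.8113 -0.1579  0.118 ]
side L outer mid [0.6628 0.0692 0.094 ]
side R outer mid [ 0.6628 -0.1626  0.094 ]
post R corners [ 0.5682 -0.1634  0.19  ]
postR [ 0.5682 -0.1755  0.19  ]
postR [ 0.5316 -0.1747  0.19  ]
hinge L [0.5369 0.0457 0.165 ]
hinge R [ 0.5476 -0.1611  0.165 ]
knob [0.5409 0.0723 0.26  ]
wedge heel end L [ 0.3892 -0.2565  0.042 ]
heel end R [ 0.3989 -0.297   0.042 ]
heel front L [ 0.4506 -0.2417  0.042 ]
heel fr R [ 0.463  -0.2842  0.042 ]
toe L [ 0.553  -0.2223  0.008 ]
toe R [ 0.5616 -0.2618  0.008 ]
P1 [0.5727 0.4285 0.1   ]
P1 [0.5695 0.3858 0.1   ]
P1 [0.3607 0.3528 0.1   ]
P1 [0.3569 0.4136 0.1   ]
P2 [0.5726 0.2761 0.1   ]
P2 [0.5694 0.2262 0.1   ]
P2 [0.3566 0.2337 0.1   ]
P2 [0.3645 0.2903 0.1   ]
mug [0.6578 0.329  0.    ]
flap low L [0.4206 0.0393 0.07  ]
flap low R [ 0.434  -0.1667  0.07  ]
```

```bash
cat >> h.py <<'E'
def plan(*targets):
    s,m=st();p=np.array(s['ee_pos']);psi=np.degrees(np.arctan2(m[1,2],m[0,2]));print('psi',round(psi,2))
    for t in targets:
        d=m.T@(np.array(t[:3])-p);n=np.linalg.norm(d)
        tr='' if len(t)<4 else round(-((t[3]-psi+180)%360-180),1)
        print('to',t,'shift',np.round(d,4),'turn',tr,'rows',round(n/.0625,1))
# rack frame
RO=np.array([.687,-.048]);RY=np.radians(3.5)
def rk(x,y,z=0):
    c,s=np.cos(RY),np.sin(RY);return np.array([RO[0]+c*x-s*y,RO[1]+s*x+c*y,z])
E
python3 -c "
from h import *
plan((.40,-.12,.42,3.5))"
```

```text
t 0.15 p [ 0.2155 -0.5058  0.2042] F [0.7 0.6 0.2] T [ 0.05 -0.02 -0.02] w 1.001 j [-1.17  0.09  0.18  1.66 -0.    1.57]
toolaxes x [-0.     0.001 -1.   ] y [ 0.392 -0.92  -0.001] z [-0.92  -0.392  0.   ]
psi -156.92
to (0.4, -0.12, 0.42, 3.5) shift [-0.2156 -0.2828 -0.3209] turn -160.4 rows 7.7
```

{"api": "carry_out", "payload": {"plan": [[[-0.05,0,0,-10,0.085],[-0.1,-0.02,-0.02,-20,0.085],[-0.14,-0.06,-0.06,-30,0.085],[-0.17,-0.1,-0.1,-40,0.085],[-0.2,-0.14,-0.15,-50,0.085],[-0.215,-0.18,-0.2,-60,0.085],[-0.215,-0.23,-0.26,-70,0.085],[-0.215,-0.283,-0.32,-80,0.085]]]}}

```text
t: 1.15
ee_pos: [0.3769, -0.1651, 0.419]
orientation: [0.438, 0.555, -0.438, 0.555]
ft_force: [0.5, -0.9, -0.1]
grip_width: 0.991
```

{"api": "carry_out", "payload": {"plan": [[[0,0,0,-10.5,0],[0,0,0,-21,0],[0,0,0,-31.5,0],[0,0,0,-42,0],[0,0,0,-52.5,0],[0,0,0,-63,0],[0,0,0,-73.5,0],[0,0,0,-80.4,0]]]}}

```text
t: 2.15
ee_pos: [0.3763, -0.1668, 0.4187]
orientation: [-0.023, 0.707, 0.023, 0.707]
ft_force: [0.9, 0.3, -0.2]
grip_width: 0.0
```

```bash
python3 - <<'E'
from h import *
st()
for n in('side','top','wrist'): snap(n,n+'1.png')
E
```

```text
t 2.15 p [ 0.3763 -0.1668  0.4187] F [ 0.9  0.3 -0.2] T [-0.01  0.01 -0.01] w 0.0 j [-0.42 -0.04  0.49  2.1  -0.   -0.48]
toolaxes x [-0.  0. -1.] y [-0.066  0.998  0.   ] z [ 0.998  0.066 -0.   ]
```

View pics/side1.png

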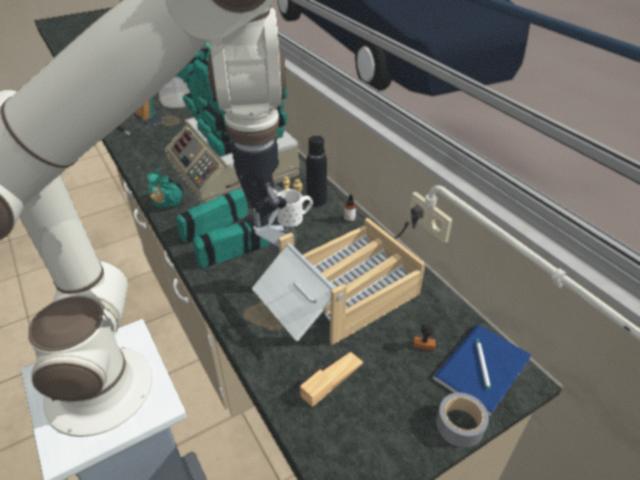

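View pics/wrist1.png

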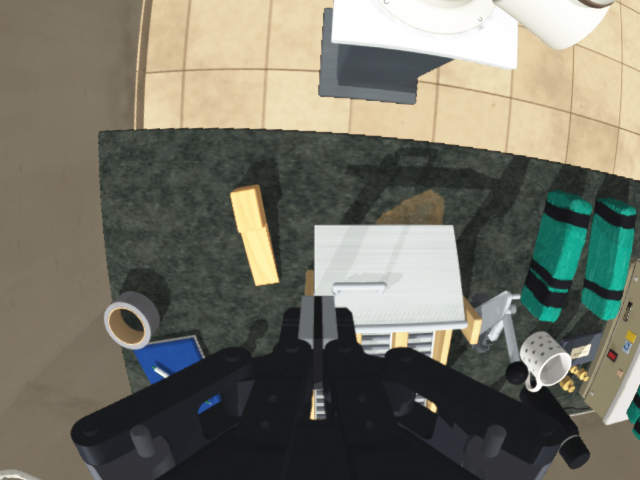

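```bash
python3 - <<'E'
from h import *
w=load('wrist1');cv2.imwrite('pics/w1a.png',cv2.resize(w['color'][260:400,420:560],None,fx=4,fy=4,interpolation=cv2.INTER_CUBIC))
w=load('top1');cv2.imwrite('pics/t1a.png',w['color'])
c=load('top0');cv2.imwrite('pics/t0c.png',cv2.resize(c['color'][225:295,270:310],None,fx=8,fy=8,interpolation=cv2.INTER_CUBIC))
E
```

```text
(no output)
```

View pics/w1a.png

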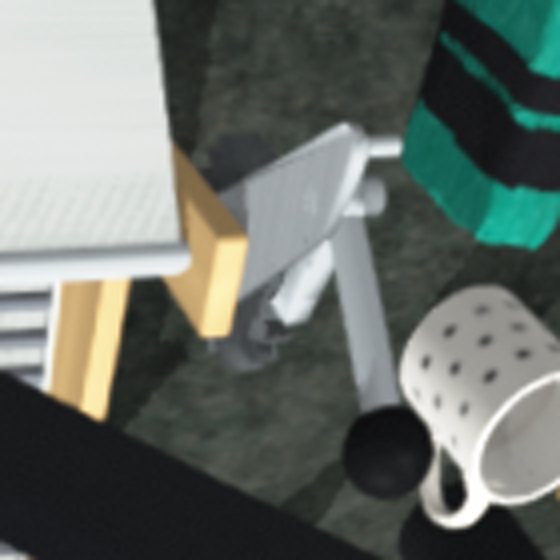

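View pics/t0c.png

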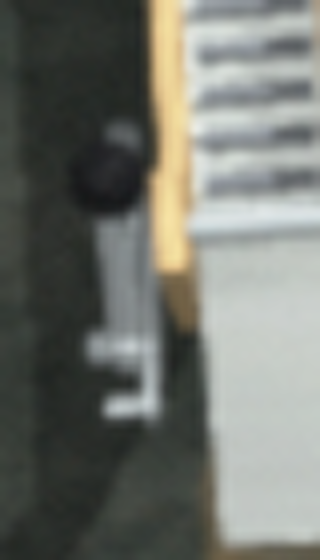

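View pics/t1a.png

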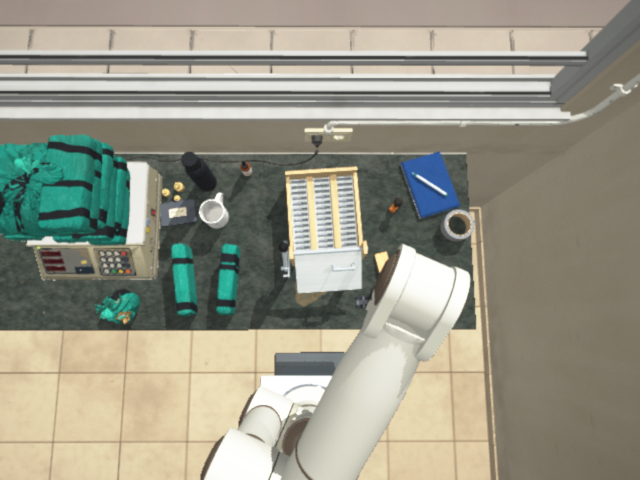

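```bash
python3 - <<'E'
from h import *
w=load('wrist1');t=load('top0')
W=lambda u,v:ray(w,420+(u+.5)/4-.5,260+(v+.5)/4-.5,True)
T=lambda u,v:ray(t,270+(u+.5)/8-.5,225+(v+.5)/8-.5)
A=lambda u,v:ray(t,270+(u+.5)/4-.5,155+(v+.5)/4-.5)
def p(n,*r):
    q,e=tri(*r);a=q[:2]-RO;cc,s=np.cos(RY),np.sin(RY);print(n,np.round(q,4),np.round(e,4),'rack',np.round([cc*a[0]+s*a[1],-s*a[0]+cc*a[1]],4))
p('knob',W(390,452),T(107,180))
p('pivot?',W(375,195),T(88,348))
p('stop?',W(398,145),T(106,408))
p('plate tip',W(345,125),T(155,415))
p('postR',W(0,0),W(0,0)) if 0 else None
p('hingeR end',W(185,262),A(98,390))
p('post L top back inner',W(205,335),A(80,375))
p('flap LL', ray(w,453,225,True),A(110,550)); p('flap LR', ray(w,315,226,True),A(365,533))
print(proj(t,rk(-.145,-.112,.19)),proj(t,rk(-.145,.112,.19)))
E
```

```text
knob [0.5337 0.0717 0.2846] [0.0002 0.0002] rack [-0.1457  0.1288]
pivot? [0.4821 0.0822 0.2214] [0.0005 0.0005] rack [-0.1966  0.1424]
stop? [0.4583 0.0745 0.2371] [0.0001 0.0001] rack [-0.2208  0.1363]
plate tip [0.4557 0.0577 0.2309] [0.0007 0.0007] rack [-0.2244  0.1196]
hingeR end [0.5351 0.0463 0.1704] [0.0013 0.0013] rack [-0.1458  0.1034]
post L top back inner [0.5482 0.055  0.1896] [0.0048 0.0048] rack [-0.1323  0.1113]
flap LL [0.4197 0.0395 0.073 ] [0.0008 0.0008] rack [-0.2615  0.1037]
flap LR [ 0.4335 -0.1659  0.0767] [0. 0.] rack [-0.2602 -0.1022]
[364.97896224 246.86152826] [290.69351337 251.39963668]
```

```bash
python3 - <<'E'
from h import *
plan((*rk(-.095,.129,.36)[:2],.36,3.5),(*rk(-.095,.129)[:2],.27,3.5))
E
```

```text
t 2.3 p [ 0.3763 -0.1669  0.4188] F [0.6 0.1 0.1] T [ 0.01 -0.02  0.02] w -0.001 j [-0.42 -0.04  0.49  2.1  -0.   -0.48]
toolaxes x [-0.  0. -1.] y [-0.059  0.998  0.   ] z [ 0.998  0.059 -0.   ]
psi 3.36
to (np.float64(0.5843019325499262), np.float64(0.07495977774060944), 0.36, 3.5) shift [0.0587 0.2292 0.2218] turn -0.1 rows 5.2
to (np.float64(0.5843019325499262), np.float64(0.07495977774060944), 0.27, 3.5) shift [0.1487 0.2292 0.2219] turn -0.1 rows 5.6
```

{"api": "carry_out", "payload": {"plan": [[[0.01,0.03,0.05,0,0],[0.03,0.07,0.1,0,0],[0.045,0.12,0.15,0,0],[0.059,0.17,0.19,0,0],[0.059,0.229,0.222,0,0],[0.09,0.229,0.222,0,0],[0.12,0.229,0.222,0,0],[0.149,0.229,0.222,0,0]]]}}

```text
t: 3.3
ee_pos: [0.584, 0.0758, 0.2682]
orientation: [-0.021, 0.707, 0.021, 0.706]
ft_force: [1.0, -0.3, 0.6]
grip_width: 0.002
```

```bash
python3 - <<'E'
from h import *
st()
for n in('side','wrist'): snap(n,n+'2.png')
plan((*rk(-.12,.129)[:2],.27),(*rk(-.22,.129)[:2],.27))
E
```

```text
t 3.3 p [0.584  0.0758 0.2682] F [ 1.  -0.3  0.6] T [-0.03  0.03 -0.02] w 0.002 j [ 0.13  0.22  0.45  1.8  -0.    0.07]
toolaxes x [-0.001 -0.    -1.   ] y [-0.058  0.998 -0.   ] z [ 0.998  0.058 -0.001]
t 3.4 p [0.5829 0.0752 0.2664] F [-0.8 -0.2 -0.3] T [ 0.    0.   -0.06] w -0.001 j [0.13 0.22 0.45 1.8  0.   0.07]
toolaxes x [-0.005 -0.001 -1.   ] y [-0.058  0.998 -0.   ] z [ 0.998  0.058 -0.005]
psi 3.34
to (np.float64(0.5593485625893795), np.float64(0.07343356425223801), 0.27) shift [-0.0035 -0.0004 -0.0237] turn  rows 0.4
to (np.float64(0.4595350827471928), np.float64(0.06732871029875231), 0.27) shift [-0.0029 -0.0007 -0.1237] turn  rows 2.0
```

View pics/wrist2.png

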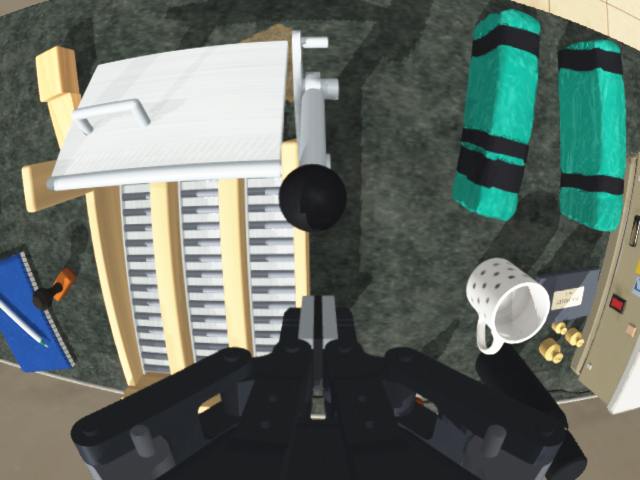

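View pics/side2.png

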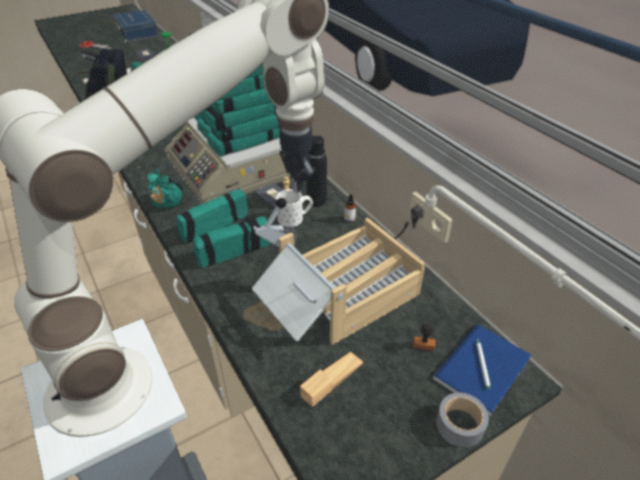

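{"api": "carry_out", "payload": {"plan": [[[0,0,-0.012,0,0],[0,0,-0.025,0,0],[0,0,-0.038,0,0],[0,0,-0.052,0,0],[0,0,-0.066,0,0],[0,0,-0.08,0,0],[0,0,-0.095,0,0],[0,0,-0.11,0,0]]]}}

```text
t: 4.4
ee_pos: [0.4731, 0.0685, 0.2698]
orientation: [-0.021, 0.707, 0.021, 0.707]
ft_force: [0.0, -0.7, 0.7]
grip_width: -0.005
```

```bash
python3 - <<'E'
from h import *
st()
for n in('wrist',): snap(n,n+'3.png')
E
```

```text
t 4.4 p [0.4731 0.0685 0.2698] F [ 0.  -0.7  0.7] T [-0.    0.03  0.  ] w -0.005 j [ 0.14 -0.05  0.17  1.79 -0.    0.08]
toolaxes x [-0. -0. -1.] y [-0.061  0.998 -0.   ] z [ 0.998  0.061 -0.   ]
```

View pics/wrist3.png

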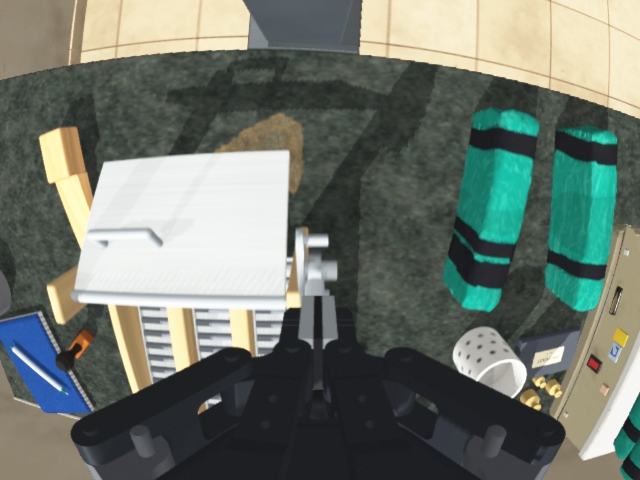

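```bash
python3 - <<'E'
from h import *
a=snap('side','side3.png');b=snap('top','top3.png')
A=cv2.resize(a['color'][180:300,220:340],None,fx=3.3,fy=3.3,interpolation=cv2.INTER_CUBIC)
B=cv2.resize(b['color'][200:320,240:360],None,fx=3.3,fy=3.3,interpolation=cv2.INTER_CUBIC)
cv2.imwrite('pics/c3.png',np.hstack([A,B]))
E
```

```text
(no output)
```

View pics/c3.png

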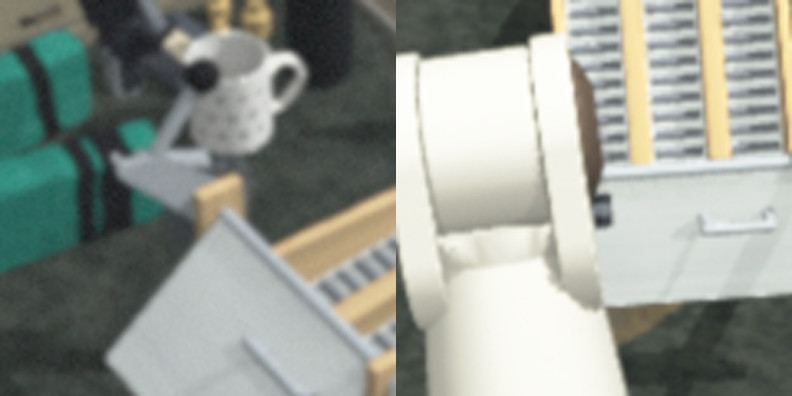

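```bash
python3 - <<'E'
from h import *
s=load('side3');t=load('top0');w=load('wrist2')
r1=ray(s,220+200/3.3,180+75/3.3)
T=lambda u,v:ray(t,270+(u+.5)/8-.5,225+(v+.5)/8-.5)
print(tri(r1,T(107,180)));print(tri(r1,ray(w,313,197,True)));print(tri(T(107,180),ray(w,313,197,True)))
print((proj(s,np.array([.4731,.0685,.2698]))-[220,180])*3.3)
for p in ([.4731,.0685,.2698],[.584,.0758,.268]): print(proj(load('wrist3' if p[0]<.5 else 'wrist2'),np.array(p),True))
E
```

```text
(array([0.53445749, 0.0717617 , 0.28258085]), [np.float64(0.0005930302059432065), np.float64(0.0005930302059430642)])
(array([0.53440843, 0.07160551, 0.28266821]), [np.float64(0.0005732651688714179), np.float64(0.0005732651688712601)])
(array([0.53350637, 0.07180322, 0.28484419]), [np.float64(2.9441473575098287e-05), np.float64(2.944147357489258e-05)])
[128.60006149 117.73717718]
[315.47072896 289.09193545]
[315.99340164 293.75398131]
```

{"api": "carry_out", "payload": {"plan": [[[-0.05,0,0,0,0],[-0.07,0,0.03,0,0],[-0.07,0,0.08,0,0],[-0.05,0,0.11,0,0],[-0.02,0,0.11,0,0],[0.01,0,0.11,0,0],[0.01,0,0.1,0,0],[0.01,0,0.09,0,0]]]}}

```text
t: 5.55
ee_pos: [0.5635, 0.074, 0.261]
orientation: [-0.021, 0.706, 0.021, 0.707]
ft_force: [0.3, 0.2, 0.6]
grip_width: 0.001
```

```bash
python3 - <<'E'
from h import *
st()
a=snap('side','side4.png');b=snap('wrist','wrist4.png')
A=cv2.resize(a['color'][150:270,220:340],None,fx=3.3,fy=3.3,interpolation=cv2.INTER_CUBIC)
B=cv2.resize(b['color'][140:340,220:420],None,fx=1.98,fy=1.98,interpolation=cv2.INTER_CUBIC)
cv2.imwrite('pics/c4.png',np.hstack([A,B]))
E
```

```text
t 5.55 p [0.5635 0.074  0.261 ] F [0.3 0.2 0.6] T [0.03 0.   0.02] w 0.001 j [0.13 0.16 0.37 1.78 0.   0.07]
toolaxes x [ 0.001  0.    -1.   ] y [-0.061  0.998  0.   ] z [0.998 0.061 0.001]
```

View pics/c4.png

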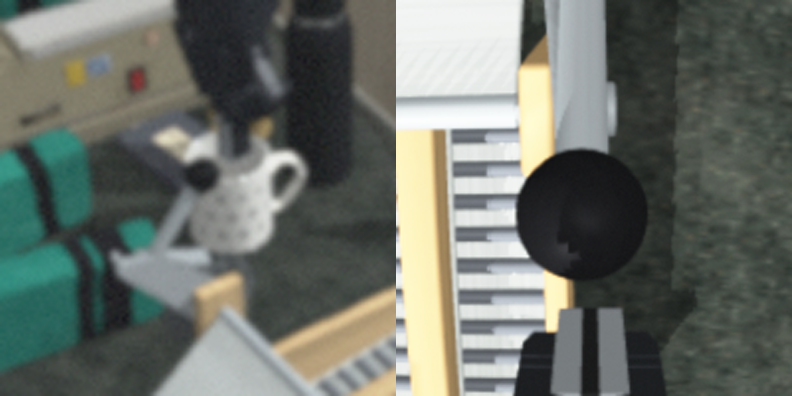

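```bash
python3 - <<'E'
from h import *
a=load('side4');b=load('wrist4')
p=np.array([.5635,.074,.261])
print((proj(a,p)-[220,150])*3.3,(proj(b,p,True)-[220,140])*1.98)
for z in(.27,.28,.29,.3):
  q=p.copy();q[2]=z;print(z,(proj(a,q)-[220,150])*3.3,(proj(b,q,True)-[220,140])*1.98)
k=np.array([.5343,.0717,.283]);print((proj(a,k)-[220,150])*3.3,(proj(b,k,True)-[220,140])*1.98)
E
```

```text
[232.93600869 183.48962561] [188.92530511 296.20753731]
0.27 [232.48061418 173.96285772] [188.72763338 311.64224487]
0.28 [231.96964958 163.27357393] [188.48716892 330.51812619]
0.29 [231.4533738  152.47318132] [188.22181675 351.47739772]
0.3 [230.93170361 141.55993846] [187.92803676 374.8447682 ]
[199.04461456 173.82349291] [185.57605263 213.52741817]
```

```bash
python3 - <<'E'
from h import *
a=load('side4')['color'];cv2.imwrite('pics/c4b.png',cv2.resize(a[175:225,265:315],None,fx=11,fy=11,interpolation=cv2.INTER_CUBIC))
E
```

```text
(no output)
```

View pics/c4b.png

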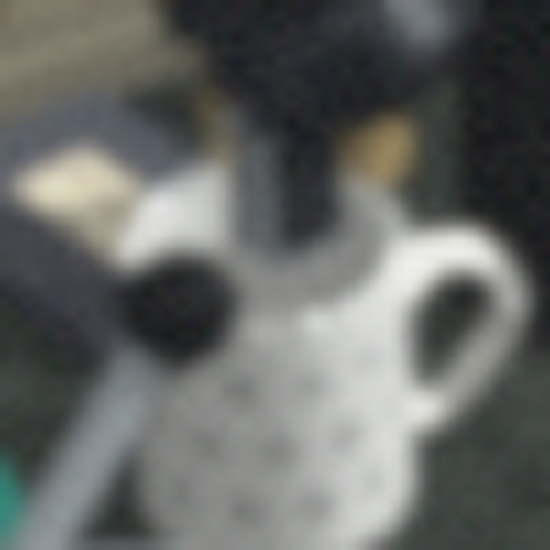

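{"api": "carry_out", "payload": {"plan": [[[0.012,0,0,0,0],[0.024,0,0,0,0],[0.024,0,-0.01,0,0],[0.024,0,-0.02,0,0],[0.024,0,-0.03,0,0],[0.024,0,-0.04,0,0]]]}}

```text
t: 6.4
ee_pos: [0.5231, 0.0714, 0.2356]
orientation: [-0.021, 0.707, 0.021, 0.706]
ft_force: [0.1, -0.7, 0.4]
grip_width: 0.0
```

```bash
python3 - <<'E'
from h import *
st()
a=snap('side','side5.png');b=snap('wrist','wrist5.png')
A=cv2.resize(a['color'][150:270,220:340],None,fx=3.3,fy=3.3,interpolation=cv2.INTER_CUBIC)
B=cv2.resize(b['color'][140:340,220:420],None,fx=1.98,fy=1.98,interpolation=cv2.INTER_CUBIC)
cv2.imwrite('pics/c5.png',np.hstack([A,B]))
E
```

```text
t 6.4 p [0.5231 0.0714 0.2356] F [ 0.1 -0.7  0.4] T [-0.03 -0.08  0.02] w 0.0 j [ 0.14  0.05  0.2   1.72 -0.    0.08]
toolaxes x [-0.001 -0.    -1.   ] y [-0.061  0.998 -0.   ] z [ 0.998  0.061 -0.001]
```

View pics/c5.png

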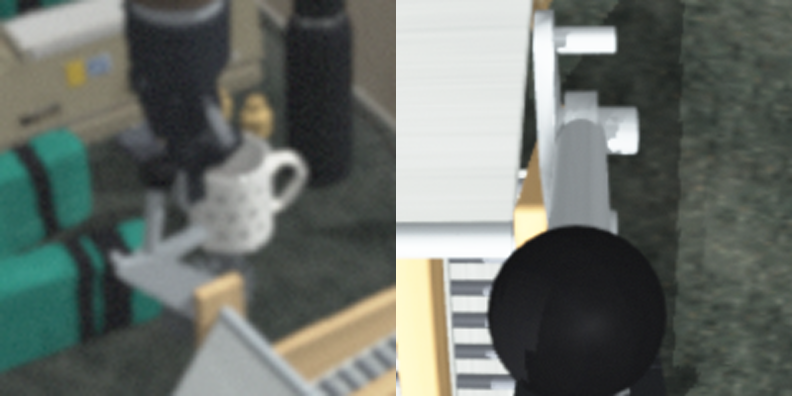

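Now the lever is swinging with the finger. Continue.

{"api": "carry_out", "payload": {"plan": [[[0,0,-0.012,0,0],[0,0,-0.024,0,0],[0,0,-0.036,0,0],[0,0,-0.048,0,0],[0,0,-0.06,0,0],[0,0,-0.068,0,0],[0,0,-0.068,0,0],[0,0,-0.068,0,0]]]}}

```text
t: 7.5
ee_pos: [0.4613, 0.0684, 0.239]
orientation: [-0.021, 0.702, 0.022, 0.712]
ft_force: [25.1, 4.7, 10.4]
grip_width: -0.003
```

```bash
python3 - <<'E'
from h import *
st()
a=snap('side','side6.png');b=snap('wrist','wrist6.png')
A=cv2.resize(a['color'][150:330,200:380],None,fx=2.2,fy=2.2,interpolation=cv2.INTER_CUBIC)
B=cv2.resize(b['color'][40:340,120:420],None,fx=1.32,fy=1.32,interpolation=cv2.INTER_CUBIC)
cv2.imwrite('pics/c6.png',np.hstack([A,B]))
E
```

```text
t 7.5 p [0.4613 0.0684 0.239 ] F [25.1  4.7 10.4] T [ 0.97 -5.01  0.04] w -0.003 j [ 0.15 -0.11  0.05  1.71  0.    0.09]
toolaxes x [ 0.015  0.003 -1.   ] y [-0.061  0.998  0.002] z [0.998 0.061 0.015]
```

View pics/c6.png

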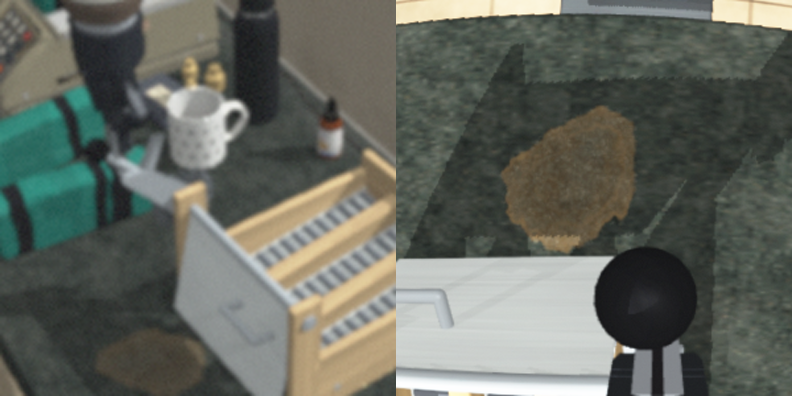

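{"api": "carry_out", "payload": {"plan": [[[0,0,0.01,0,0],[0,0,0.02,0,0],[-0.03,0,0.025,0,0],[-0.07,0,0.025,0,0],[-0.11,0,0.02,0,0],[-0.13,-0.04,0,0,0],[-0.13,-0.09,-0.03,0,0],[-0.13,-0.14,-0.06,0,0]]]}}

```text
t: 8.6
ee_pos: [0.404, -0.0771, 0.3654]
orientation: [-0.022, 0.707, 0.022, 0.706]
ft_force: [0.4, -0.3, -0.6]
grip_width: 0.002
```

```bash
python3 - <<'E'
from h import *
st()
a=snap('side','side7.png');b=snap('wrist','wrist7.png');t=snap('top','top7.png')
A=cv2.resize(a['color'][150:450,200:500],None,fx=1.32,fy=1.32,interpolation=cv2.INTER_CUBIC)
cv2.imwrite('pics/c7.png',np.hstack([A,cv2.resize(t['color'][150:350,250:450],(396,396))]))
E
```

```text
t 8.6 p [ 0.404  -0.0771  0.3654] F [ 0.4 -0.3 -0.6] T [-0.04 -0.01 -0.  ] w 0.002 j [-0.19 -0.11  0.31  1.99 -0.   -0.25]
toolaxes x [-0.001  0.    -1.   ] y [-0.062  0.998  0.   ] z [ 0.998  0.062 -0.001]
```

View pics/c7.png

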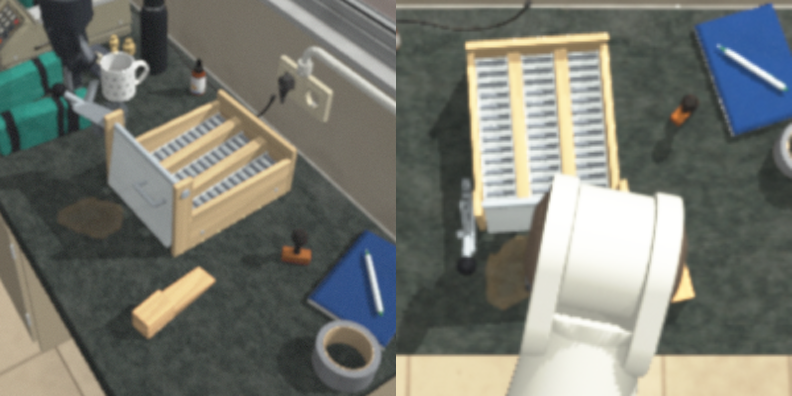

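View pics/wrist7.png

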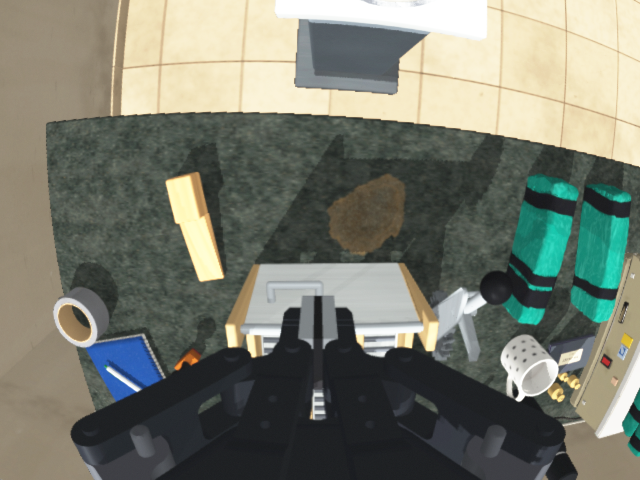

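```bash
python3 - <<'E'
from h import *
plan((*rk(-.225,-.045)[:2],.2,3.5),(*rk(-.225,-.045)[:2],.085,3.5),(*rk(-.19,-.045)[:2],.085,3.5))
a=load('wrist7')
print([np.round(onz(a,u,v,0,True),3) for u,v in((328,215),(405,190),(360,255))])
E
```

```text
t 8.75 p [ 0.4037 -0.0778  0.3659] F [0.5 0.4 0.4] T [0.   0.02 0.04] w -0.003 j [-0.19 -0.11  0.31  1.99 -0.   -0.25]
toolaxes x [-0. -0. -1.] y [-0.056  0.998 -0.   ] z [ 0.998  0.056 -0.   ]
psi 3.22
to (np.float64(0.4651668546341486), np.float64(-0.10665198732432682), 0.2, 3.5) shift [ 0.1659 -0.0322  0.0597] turn -0.3 rows 2.9
to (np.float64(0.4651668546341486), np.float64(-0.10665198732432682), 0.085, 3.5) shift [ 0.2809 -0.0322  0.0598] turn -0.3 rows 4.6
to (np.float64(0.5001015725789139), np.float64(-0.10451528844060681), 0.085, 3.5) shift [ 0.2809 -0.0321  0.0948] turn -0.3 rows 4.8
[array([ 0.446, -0.063,  0.   ]), array([0.401, 0.048, 0.   ]), array([ 0.506, -0.01 ,  0.   ])]
```

{"api": "carry_out", "payload": {"plan": [[[0.06,-0.015,0.03,-0.3,0],[0.12,-0.032,0.05,-0.3,0],[0.17,-0.032,0.055,-0.3,0],[0.22,-0.032,0.055,-0.3,0],[0.26,-0.032,0.055,-0.3,0],[0.281,-0.032,0.055,-0.3,0],[0.281,-0.032,0.065,-0.3,0],[0.281,-0.032,0.075,-0.3,0]]]}}

```text
t: 9.75
ee_pos: [0.4831, -0.1028, 0.0857]
orientation: [-0.024, 0.706, 0.024, 0.707]
ft_force: [0.1, -0.8, -0.0]
grip_width: 0.007
```

```bash
python3 - <<'E'
from h import *
st()
a=snap('side','side8.png');b=snap('wrist','wrist8.png')
A=cv2.resize(a['color'][220:370,220:370],None,fx=2.64,fy=2.64,interpolation=cv2.INTER_CUBIC)
B=cv2.resize(b['color'][140:440,170:470],None,fx=1.32,fy=1.32,interpolation=cv2.INTER_CUBIC)
cv2.imwrite('pics/c8.png',np.hstack([A,B]))
E
```

```text
t 9.75 p [ 0.4831 -0.1028  0.0857] F [ 0.1 -0.8 -0. ] T [ 0.01  0.   -0.05] w 0.007 j [-0.21 -0.06 -0.2   1.43  0.   -0.28]
toolaxes x [ 0.001 -0.    -1.   ] y [-0.067  0.998 -0.   ] z [0.998 0.067 0.001]
```

View pics/c8.png

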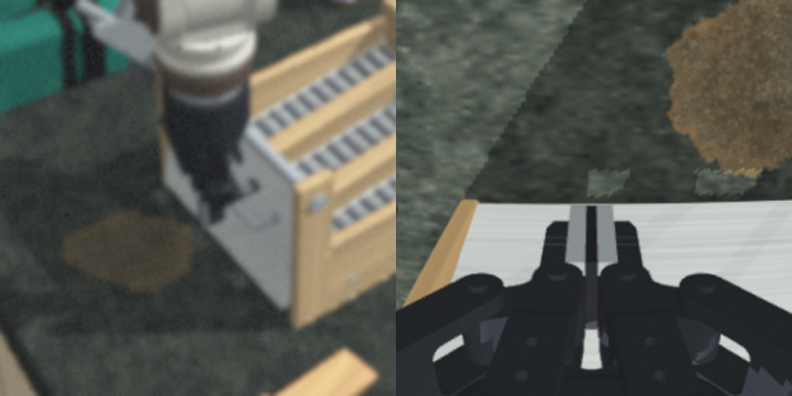

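{"api": "carry_out", "payload": {"plan": [[[0,0,0.004,0,0],[0,0,0.008,0,0],[0,0,0.012,0,0],[0,0,0.016,0,0],[0,0,0.016,0,0]]]}}

```text
t: 10.48
ee_pos: [0.4977, -0.1023, 0.0846]
orientation: [-0.023, 0.707, 0.023, 0.707]
ft_force: [-0.8, -0.2, -0.8]
grip_width: 0.002
```

```bash
python3 - <<'E'
from h import *
st()
a=snap('side','side9.png')
A=cv2.resize(a['color'][220:370,220:370],None,fx=4,fy=4,interpolation=cv2.INTER_CUBIC)
cv2.imwrite('pics/c9.png',A)
E
```

```text
t 10.47 p [ 0.4977 -0.1023  0.0846] F [-0.8 -0.2 -0.8] T [-0.03  0.23  0.03] w 0.002 j [-0.2  -0.02 -0.17  1.43  0.   -0.27]
toolaxes x [-0.  0. -1.] y [-0.066  0.998  0.   ] z [ 0.998  0.066 -0.   ]
```

View pics/c9.png

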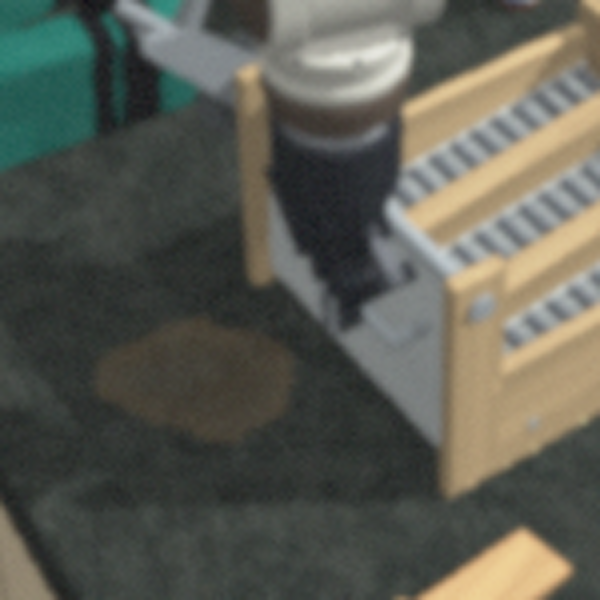

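{"api": "carry_out", "payload": {"plan": [[[0,0,0.003,0,0],[0,0,0.006,0,0],[0,0,0.009,0,0],[0,0,0.009,0,0]]]}}

```text
t: 11.02
ee_pos: [0.5, -0.1021, 0.0845]
orientation: [-0.023, 0.711, 0.023, 0.702]
ft_force: [-36.1, -2.9, 15.5]
grip_width: 0.001
```

{"api": "carry_out", "payload": {"plan": [[[0,0,-0.005,0,0],[0,0,-0.012,0,0],[0,0,-0.03,0,0],[-0.04,0,-0.06,0,0],[-0.1,0,-0.08,0,0],[-0.15,-0.03,-0.09,0,0],[-0.19,-0.08,-0.1,0,0.08],[-0.21,-0.13,-0.1,0,0.08]]]}}

```text
t: 12.02
ee_pos: [0.4157, -0.2395, 0.2982]
orientation: [-0.025, 0.705, 0.023, 0.709]
ft_force: [0.5, 0.1, -0.7]
grip_width: 0.42
```

```bash
python3 - <<'E'
from h import *
st()
a=snap('side','side10.png');b=snap('wrist','wrist10.png');t=snap('top','top10.png')
A=cv2.resize(a['color'][180:380,220:420],None,fx=1.98,fy=1.98,interpolation=cv2.INTER_CUBIC)
cv2.imwrite('pics/c10.png',np.hstack([A,cv2.resize(t['color'][150:350,250:450],(396,396))]))
E
```

```text
t 12.03 p [ 0.4157 -0.2395  0.2982] F [ 0.5  0.1 -0.7] T [ 0.03 -0.04  0.02] w 0.42 j [-0.52 -0.03  0.24  1.84  0.   -0.59]
toolaxes x [ 0.005 -0.003 -1.   ] y [-0.067  0.998 -0.003] z [0.998 0.067 0.005]
```

View pics/c10.png

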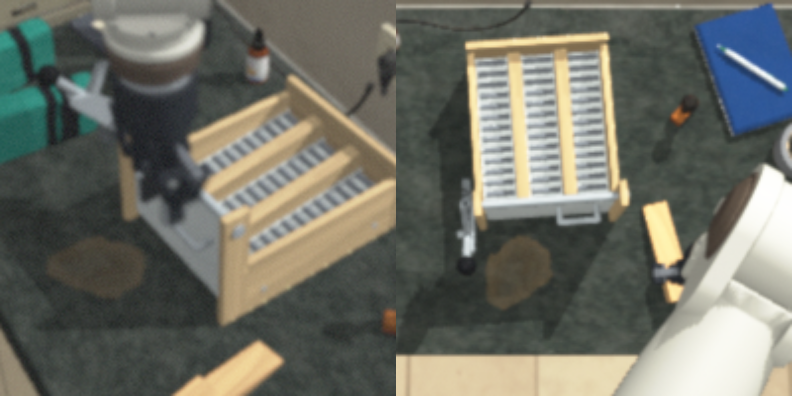

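View pics/wrist10.png

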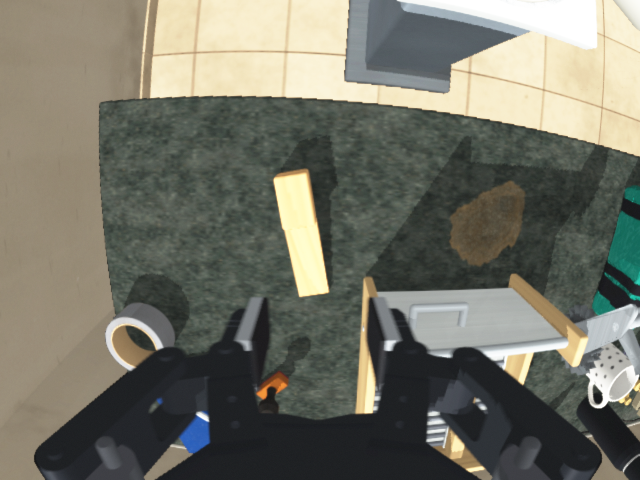

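```bash
python3 - <<'E'
from h import *
b=load('wrist10')
cv2.imwrite('pics/c11.png',cv2.resize(b['color'][160:310,230:370],None,fx=4,fy=4,interpolation=cv2.INTER_CUBIC))
E
```

```text
(no output)
```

View pics/c11.png

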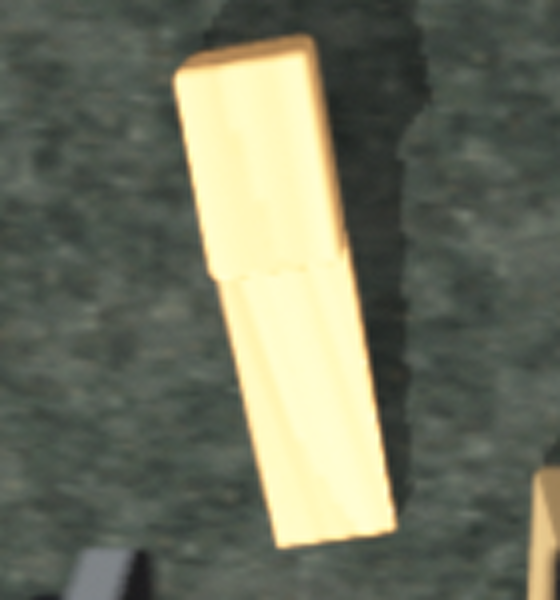

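```bash
python3 - <<'E'
from h import *
b=load('wrist10')
W=lambda u,v,z:onz(b,230+(u+.5)/4-.5,160+(v+.5)/4-.5,z,True)
q=[W(180,74,.042),W(308,52,.042),W(212,278,.042),W(340,256,.042),W(276,548,.006),W(397,528,.006)]
for p in q:print(np.round(p,4))
hb=(q[0]+q[1])/2;hf=(q[2]+q[3])/2;t=(q[4]+q[5])/2
print('len heel',np.linalg.norm(hf-hb),'tot',np.linalg.norm((t-hb)[:2]),'w',np.linalg.norm(q[1]-q[0]))
print('yaw',np.degrees(np.arctan2(*(t-hb)[:2][::-1])),'heelmid',(hb+hf)/2,'toe',t)
E
```

```text
[ 0.3982 -0.2955  0.042 ]
[ 0.3897 -0.2589  0.042 ]
[ 0.4587 -0.2836  0.042 ]
[ 0.4495 -0.246   0.042 ]
[ 0.5636 -0.2615  0.006 ]
[ 0.5532 -0.2206  0.006 ]
len heel 0.0614308662345491 tot 0.16835569027180347 w 0.03749649783207178
yaw 12.396843004582381 heelmid [ 0.42401211 -0.27100632  0.042     ] toe [ 0.5583569  -0.24105199  0.006     ]
```

```bash
python3 - <<'E'
from h import *
plan((.4195,-.2718,.10,13),(.4195,-.2718,.02,13))
E
```

```text
t 12.18 p [ 0.4159 -0.2401  0.2957] F [ 0.2 -0.1  0.1] T [ 0.02 -0.01 -0.01] w 0.683 j [-0.52 -0.03  0.24  1.84  0.   -0.59]
toolaxes x [ 0.002 -0.001 -1.   ] y [-0.063  0.998 -0.001] z [0.998 0.063 0.002]
psi 3.6
to (0.4195, -0.2718, 0.1, 13) shift [ 0.1957 -0.0316  0.0012] turn -9.4 rows 3.2
to (0.4195, -0.2718, 0.02, 13) shift [ 0.2757 -0.0315  0.001 ] turn -9.4 rows 4.4
```

{"api": "carry_out", "payload": {"plan": [[[0.03,-0.03,0.001,-9.4,0.08],[0.08,-0.032,0.001,-9.4,0.08],[0.13,-0.032,0.001,-9.4,0.08],[0.18,-0.032,0.001,-9.4,0.08],[0.21,-0.032,0.001,-9.4,0.08],[0.24,-0.032,0.001,-9.4,0.08],[0.265,-0.032,0.001,-9.4,0.08],[0.276,-0.032,0.001,-9.4,0.08]]]}}

```text
t: 13.18
ee_pos: [0.418, -0.2685, 0.0174]
orientation: [-0.081, 0.703, 0.082, 0.702]
ft_force: [0.6, 0.0, -0.3]
grip_width: 0.939
```

```bash
python3 - <<'E'
from h import *
st()
a=snap('side','side12.png');b=snap('wrist','wrist12.png')
A=cv2.resize(a['color'][310:430,240:380],None,fx=3.3,fy=3.3,interpolation=cv2.INTER_CUBIC)
B=cv2.resize(b['color'][140:440,170:470],None,fx=1.32,fy=1.32,interpolation=cv2.INTER_CUBIC)
cv2.imwrite('pics/c12.png',np.hstack([A[:396,:400],B]))
E
```

```text
t 13.18 p [ 0.418  -0.2685  0.0174] F [ 0.6  0.  -0.3] T [ 0.04 -0.    0.02] w 0.939 j [-0.57 -0.03 -0.3   1.3   0.   -0.8 ]
toolaxes x [-0.001  0.001 -1.   ] y [-0.229  0.973  0.001] z [ 0.973  0.229 -0.001]
```

View pics/c12.png

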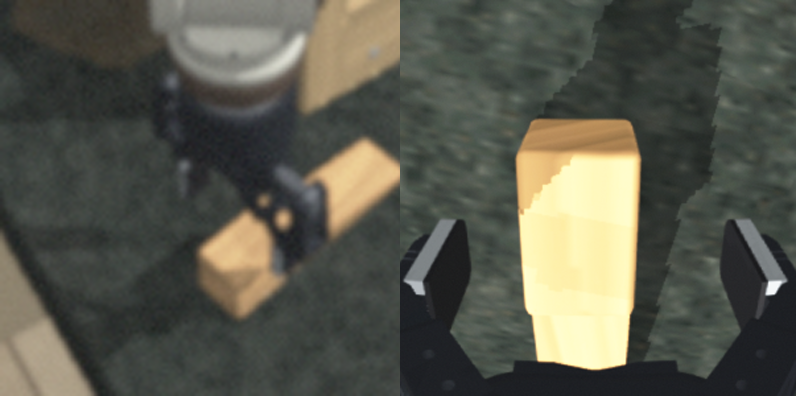

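{"api": "carry_out", "payload": {"plan": [[[0.006,0,-0.004,0,0.08],[0.012,0,-0.004,0,0.08],[0.012,0,-0.004,0,0.02],[0.012,0,-0.004,0,0.02],[0.012,0,-0.004,0,0.02],[0.012,0,-0.004,0,0.02],[0.012,0,-0.004,0,0.02]]]}}

```text
t: 14.15
ee_pos: [0.415, -0.2712, 0.0077]
orientation: [-0.081, 0.702, 0.081, 0.703]
ft_force: [-1.7, -0.4, 5.0]
grip_width: 0.444
```

```bash
python3 - <<'E'
from h import *
st()
a=snap('side','side13.png');b=snap('wrist','wrist13.png')
A=cv2.resize(a['color'][310:430,240:380],None,fx=3.3,fy=3.3,interpolation=cv2.INTER_CUBIC)
B=cv2.resize(b['color'][140:440,170:470],None,fx=1.32,fy=1.32,interpolation=cv2.INTER_CUBIC)
cv2.imwrite('pics/c13.png',np.hstack([A[:396,:400],B]))
E
```

```text
t 14.15 p [ 0.415  -0.2712  0.0077] F [-1.7 -0.4  5. ] T [-0.13  0.18 -0.02] w 0.444 j [-0.58 -0.03 -0.32  1.27 -0.   -0.81]
toolaxes x [ 0.001 -0.001 -1.   ] y [-0.228  0.974 -0.001] z [0.974 0.228 0.001]
```

View pics/c13.png

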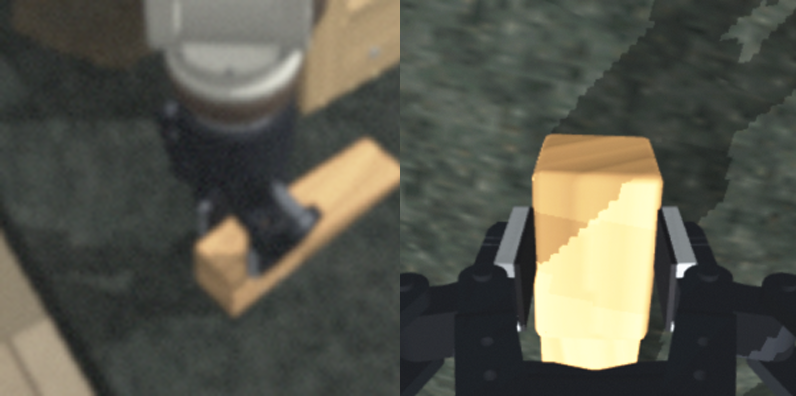

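```bash
python3 - <<'E'
from h import *
plan((*rk(-.325,.03)[:2],.04,3.5),(*rk(-.325,.03)[:2],.008,3.5))
E
```

```text
t 14.25 p [ 0.415  -0.2712  0.0077] F [-1.1  0.6  6.1] T [-0.12  0.2  -0.09] w 0.439 j [-0.58 -0.03 -0.32  1.27 -0.   -0.81]
toolaxes x [ 0.001 -0.001 -1.   ] y [-0.228  0.974 -0.001] z [0.974 0.228 0.001]
psi 13.17
to (np.float64(0.3607747343268476), np.float64(-0.03789673139617248), 0.04, 3.5) shift [-0.0326  0.2395  0.0004] turn 9.7 rows 3.9
to (np.float64(0.3607747343268476), np.float64(-0.03789673139617248), 0.008, 3.5) shift [-0.0006  0.2395  0.0003] turn 9.7 rows 3.8
```

{"api": "carry_out", "payload": {"plan": [[[-0.02,0,-0.005,0,0.02],[-0.035,0.01,-0.03,0,0.02],[-0.035,0.05,-0.04,3,0.02],[-0.035,0.1,-0.03,6,0.02],[-0.035,0.15,-0.02,9.7,0.02],[-0.035,0.2,-0.01,9.7,0.02],[-0.035,0.239,0,9.7,0.02],[-0.03,0.239,0,9.7,0.02]]]}}

```text
t: 15.25
ee_pos: [0.3602, -0.036, 0.037]
orientation: [-0.023, 0.706, 0.023, 0.707]
ft_force: [0.4, 0.8, -1.5]
grip_width: 0.441
```

```bash
python3 - <<'E'
from h import *
st()
a=snap('side','side14.png');b=snap('wrist','wrist14.png')
E
```

```text
t 15.25 p [ 0.3602 -0.036   0.037 ] F [ 0.4  0.8 -1.5] T [-0.04  0.05 -0.02] w 0.441 j [-0.1  -0.38 -0.56  1.39  0.   -0.16]
toolaxes x [ 0.001  0.    -1.   ] y [-0.065  0.998  0.   ] z [0.998 0.065 0.001]
```

View pics/side14.png

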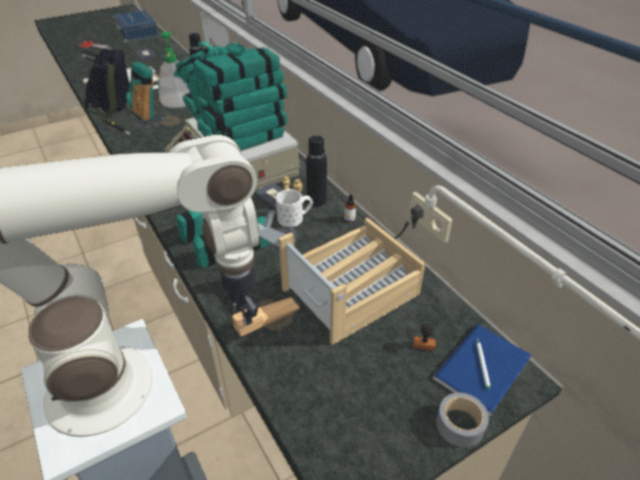

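View pics/wrist14.png

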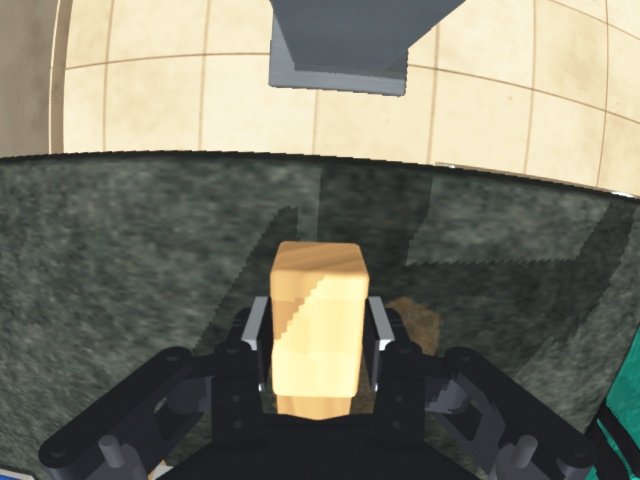

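{"api": "carry_out", "payload": {"plan": [[[0.012,0,0,0,0.02],[0.024,0,0,0,0.02],[0.029,0,0.01,0,0.02],[0.029,0,0.025,0,0.02],[0.029,0,0.04,0,0.02],[0.029,0,0.055,0,0.02],[0.029,0,0.065,0,0.02],[0.029,0,0.072,0,0.02]]]}}

```text
t: 16.35
ee_pos: [0.4323, -0.0339, 0.0077]
orientation: [-0.021, 0.707, 0.021, 0.707]
ft_force: [-3.7, -0.4, 3.5]
grip_width: 0.443
```

```bash
python3 - <<'E'
from h import *
st()
a=snap('side','side15.png');b=snap('wrist','wrist15.png')
A=cv2.resize(a['color'][210:350,210:350],None,fx=4,fy=4,interpolation=cv2.INTER_CUBIC)
cv2.imwrite('pics/c15.png',A)
E
```

```text
t 16.35 p [ 0.4323 -0.0339  0.0077] F [-3.7 -0.4  3.5] T [-0.11  0.58  0.01] w 0.443 j [-0.08 -0.18 -0.46  1.29 -0.   -0.14]
toolaxes x [-0. -0. -1.] y [-0.06   0.998 -0.   ] z [ 0.998  0.06  -0.   ]
```

View pics/c15.png

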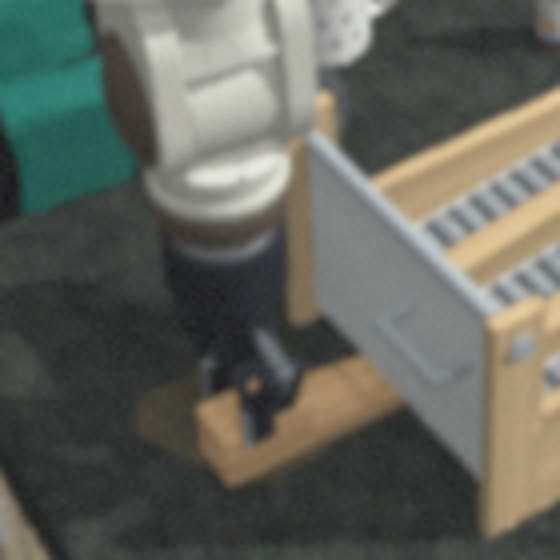

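{"api": "carry_out", "payload": {"plan": [[[0,0,0.003,0,0.02],[0,0,0.006,0,0.02],[0,0,0.009,0,0.02]]]}}

```text
t: 16.82
ee_pos: [0.441, -0.0331, 0.0077]
orientation: [-0.021, 0.707, 0.021, 0.707]
ft_force: [-1.0, -0.1, -1.4]
grip_width: 0.445
```

{"api": "carry_out", "payload": {"plan": [[[0,0,0.002,0,0.02],[0,0,0.003,0,0.02]]]}}

```text
t: 17.08
ee_pos: [0.444, -0.0329, 0.0077]
orientation: [-0.021, 0.707, 0.022, 0.707]
ft_force: [0.7, -0.4, -1.2]
grip_width: 0.443
```

{"api": "carry_out", "payload": {"plan": [[[0,0,0.002,0,0.02],[0,0,0.004,0,0.02]]]}}

```text
t: 17.32
ee_pos: [0.4473, -0.0327, 0.0077]
orientation: [-0.021, 0.707, 0.021, 0.706]
ft_force: [-7.4, -0.7, 4.0]
grip_width: 0.444
```

{"api": "carry_out", "payload": {"plan": [[[0,0,0.002,0,0.02],[0,0,0.003,0,0.02]]]}}

```text
t: 17.58
ee_pos: [0.4479, -0.0327, 0.0077]
orientation: [-0.021, 0.709, 0.021, 0.705]
ft_force: [-19.2, -1.7, 12.4]
grip_width: 0.444
```

{"api": "carry_out", "payload": {"plan": [[[0,0,0.001,0,0.02],[0,0,0.001,0,0.02]]]}}

```text
t: 17.82
ee_pos: [0.4481, -0.0327, 0.0076]
orientation: [-0.021, 0.709, 0.021, 0.704]
ft_force: [-21.1, -0.8, 14.7]
grip_width: 0.445
```

{"api": "carry_out", "payload": {"plan": [[[0,0,0,0,0.08],[0,0,0,0,0.08],[0,0,0,0,0.08],[0,0,0,0,0.08],[-0.02,0,-0.005,0,0.08],[-0.06,0,-0.015,0,0.08],[-0.11,0,-0.03,0,0.08],[-0.17,0,-0.04,0,0.08]]]}}

```text
t: 18.82
ee_pos: [0.411, -0.0349, 0.179]
orientation: [-0.021, 0.707, 0.022, 0.706]
ft_force: [0.4, 0.6, -0.4]
grip_width: 0.94
```

```bash
python3 - <<'E'
from h import *
st()
a=snap('side','side16.png');b=snap('wrist','wrist16.png')
A=cv2.resize(a['color'][190:360,210:380],None,fx=3.3,fy=3.3,interpolation=cv2.INTER_CUBIC)
cv2.imwrite('pics/c16.png',A)
E
```

```text
t 18.82 p [ 0.411  -0.0349  0.179 ] F [ 0.4  0.6 -0.4] T [-0.   -0.04  0.  ] w 0.94 j [-0.08 -0.25 -0.19  1.63  0.   -0.15]
toolaxes x [-0.001  0.    -1.   ] y [-0.061  0.998  0.   ] z [ 0.998  0.061 -0.001]
```

View pics/c16.png

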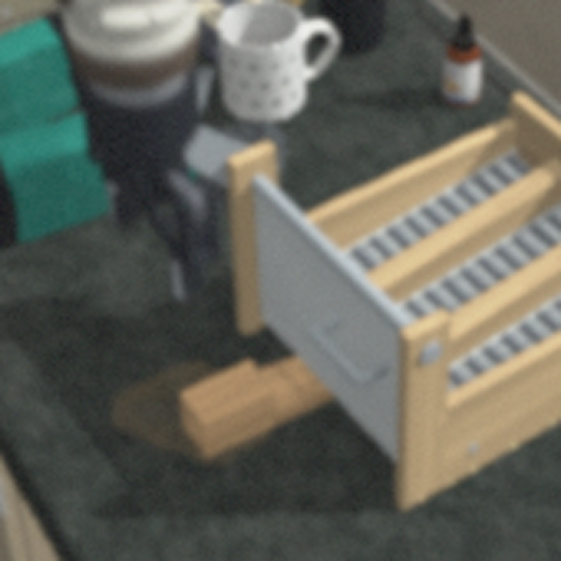

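View pics/wrist16.png

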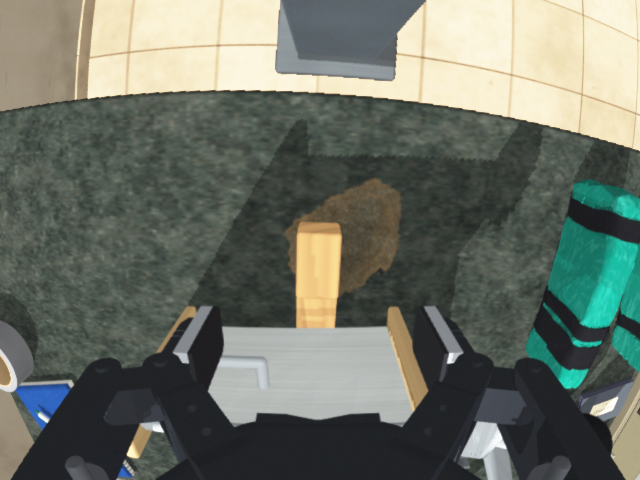

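{"api": "carry_out", "payload": {"plan": [[[-0.06,0,-0.02,0,0.08],[-0.12,0,-0.02,0,0.08],[-0.18,0.03,-0.02,0,0.08],[-0.22,0.08,-0.01,0,0.08],[-0.22,0.14,0,0,0.08],[-0.22,0.2,0.01,1,0.08],[-0.21,0.26,0.02,2,0.08],[-0.19,0.32,0.04,3,0.08]]]}}

```text
t: 19.92
ee_pos: [0.4313, 0.2851, 0.3695]
orientation: [-0.003, 0.707, 0.003, 0.708]
ft_force: [1.3, -0.5, 1.6]
grip_width: 0.934
```

```bash
python3 - <<'E'
from h import *
st()
a=snap('side','side17.png');b=snap('wrist','wrist17.png')
b=load('wrist16');print([np.round(onz(b,u,v,.018,True),4) for u,v in((215,327),(388,327))], rk(-.15,-.1),rk(-.15,.1))
E
```

```text
t 19.93 p [0.4313 0.2851 0.3695] F [ 1.3 -0.5  1.6] T [-0.06 -0.05 -0.02] w 0.934 j [ 0.58  0.14  0.57  2.   -0.    0.58]
toolaxes x [ 0.002  0.001 -1.   ] y [-0.009  1.     0.001] z [1.    0.009 0.002]
[array([ 0.5442, -0.1372,  0.018 ]), array([0.5314, 0.0479, 0.018 ])] [ 0.54338463 -0.15697076  0.        ] [0.53117493 0.0426562  0.        ]
```

View pics/wrist17.png

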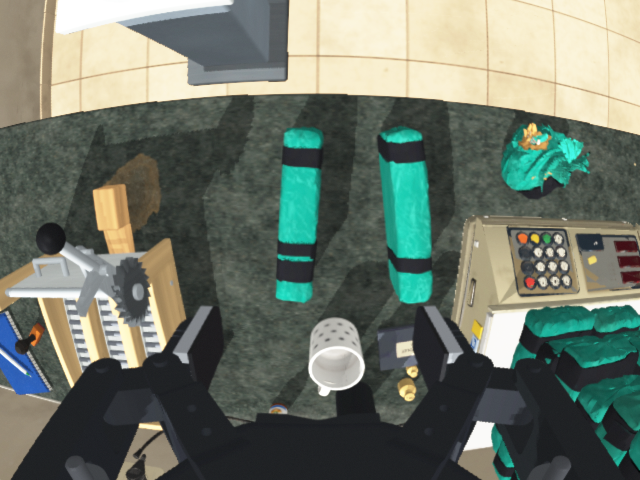

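```bash
python3 - <<'E'
from h import *
b=load('wrist17')
cv2.imwrite('pics/c17.png',cv2.resize(b['color'][115:315,260:450],None,fx=3,fy=3,interpolation=cv2.INTER_CUBIC))
E
```

```text
(no output)
```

View pics/c17.png

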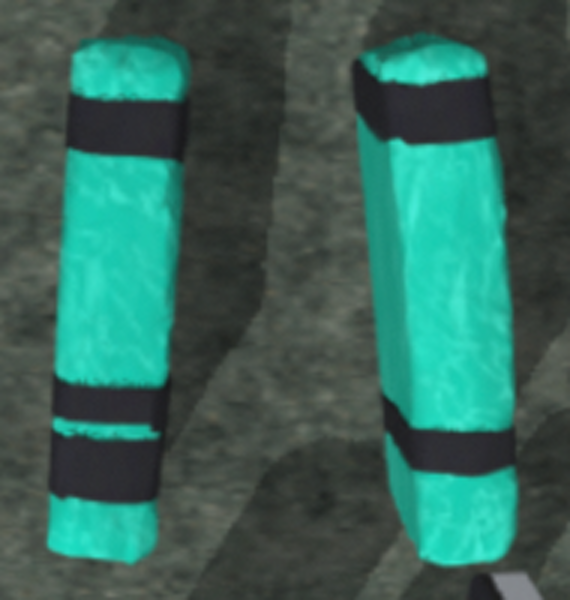

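```bash
python3 - <<'E'
from h import *
b=load('wrist17')
W=lambda u,v,z=.098:onz(b,260+(u+.5)/3-.5,115+(v+.5)/3-.5,z,True)[:2]
for n,L,Rr,ends in(('P2',((68,130),(53,480)),((184,130),(159,480)),((131,60),(104,560))),('P1',((390,150),(415,520)),((493,110),(517,520)),((430,65),(465,562)))):
    l=[W(*p) for p in L];r=[W(*p) for p in Rr];e=[W(*p) for p in ends]
    d=(l[1]-l[0]+r[1]-r[0]);d/=np.linalg.norm(d);nrm=np.array([-d[1],d[0]])
    c=(l[0]+l[1]+r[0]+r[1])/4;em=(e[0]+e[1])/2
    print(n,'yaw',np.degrees(np.arctan2(d[1],d[0])),'thick',[round(float((l[i]-r[i])@nrm),4) for i in(0,1)],'len',np.linalg.norm(e[1]-e[0]),'centre',c+d*((em-c)@d),'ends',e)
E
```

```text
P2 yaw -3.3894280637379888 thick [-0.045, -0.0446] len 0.21066722762846934 centre [0.46468045 0.26770029] ends [array([0.35954607, 0.27417127]), array([0.56988419, 0.26240026])]
P1 yaw 8.037840471395334 thick [-0.0436, -0.0462] len 0.21516320997776264 centre [0.46442523 0.40818722] ends [array([0.35821742, 0.39090726]), array([0.57113633, 0.42190319])]
```

```bash
python3 - <<'E'
from h import *
plan((.465,.265,.19,-3.4))
E
```

```text
t 20.02 p [0.432  0.2873 0.3645] F [-0.4 -0.9 -0.8] T [-0.    0.    0.02] w 0.937 j [0.59 0.15 0.57 2.   0.   0.57]
toolaxes x [-0.005 -0.003 -1.   ] y [-0.012  1.    -0.003] z [ 1.     0.012 -0.005]
psi 0.69
to (0.465, 0.265, 0.19, -3.4) shift [ 0.1743 -0.0223  0.0337] turn 4.1 rows 2.9
```

{"api": "carry_out", "payload": {"plan": [[[0.05,-0.01,0.015,2,0.085],[0.1,-0.022,0.034,4.1,0.085],[0.15,-0.022,0.034,4.1,0.085],[0.175,-0.022,0.034,4.1,0.085],[0.175,-0.022,0.034,4.1,0.085]]]}}

```text
t: 20.65
ee_pos: [0.4647, 0.2601, 0.1926]
orientation: [0.022, 0.708, -0.023, 0.706]
ft_force: [0.4, -1.1, 0.7]
grip_width: 1.001
```

```bash
python3 - <<'E'
from h import *
st()
b=snap('wrist','wrist18.png')
E
```

```text
t 20.65 p [0.4647 0.2601 0.1926] F [ 0.4 -1.1  0.7] T [-0.03  0.01 -0.01] w 1.001 j [ 0.51  0.04  0.11  1.64 -0.    0.57]
toolaxes x [-0.003 -0.002 -1.   ] y [ 0.063  0.998 -0.002] z [ 0.998 -0.063 -0.003]
```

View pics/wrist18.png

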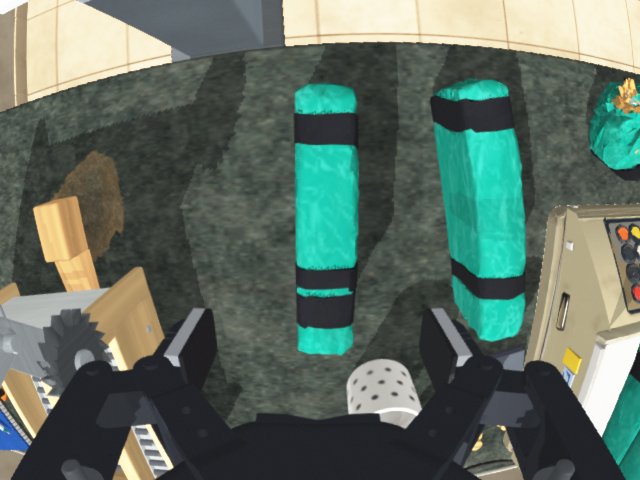

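{"api": "carry_out", "payload": {"plan": [[[0.04,0.006,0,0,0.085],[0.08,0.006,0,0,0.085],[0.11,0.006,0,0,0.085],[0.126,0.006,0,0,0.085],[0.126,0.006,0,0,0.085]]]}}

```text
t: 21.32
ee_pos: [0.4661, 0.267, 0.0687]
orientation: [0.022, 0.707, -0.022, 0.707]
ft_force: [0.3, -1.3, 1.0]
grip_width: 0.998
```

{"api": "carry_out", "payload": {"plan": [[[0,0,0,0,0.03],[0,0,0,0,0.03],[0,0,0,0,0.03],[0,0,0,0,0.03],[0,0,0,0,0.03]]]}}

```text
t: 21.95
ee_pos: [0.4659, 0.2669, 0.0683]
orientation: [0.022, 0.707, -0.022, 0.707]
ft_force: [-0.8, -1.1, -1.2]
grip_width: 0.353
```

```bash
python3 - <<'E'
from h import *
st()
b=snap('wrist','wrist19.png')
E
```

```text
t 21.95 p [0.4659 0.2669 0.0683] F [-0.8 -1.1 -1.2] T [ 0.07 -0.01 -0.01] w 0.353 j [ 0.52  0.05 -0.13  1.39  0.    0.58]
toolaxes x [-0.  0. -1.] y [0.063 0.998 0.   ] z [ 0.998 -0.063 -0.   ]
```

View pics/wrist19.png

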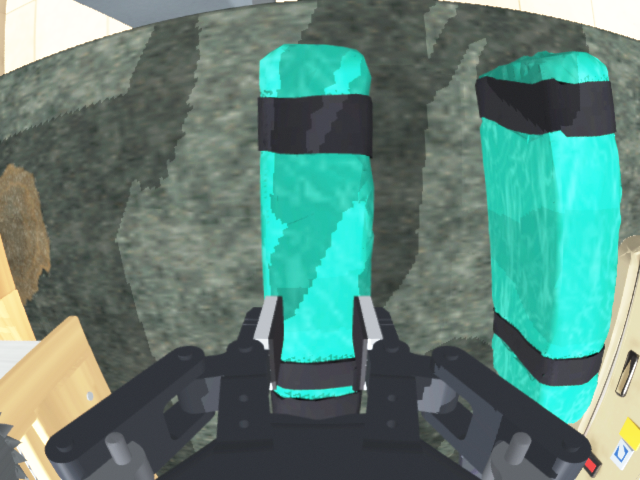

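```bash
python3 - <<'E'
from h import *
b=snap('side','side20.png')
cv2.imwrite('pics/c20.png',cv2.resize(b['color'][150:290,150:300],None,fx=4,fy=4,interpolation=cv2.INTER_CUBIC))
for z in(.0687,.09,.1,.11): print(z,(proj(b,np.array([.4659,.2669,z]))-[150,150])*4)
E
```

```text
0.0687 [327.27990362 340.15395861]
0.09 [323.9333295  317.70505837]
0.1 [322.34026311 307.01873042]
0.11 [320.73294138 296.23677733]
```

View pics/c20.png

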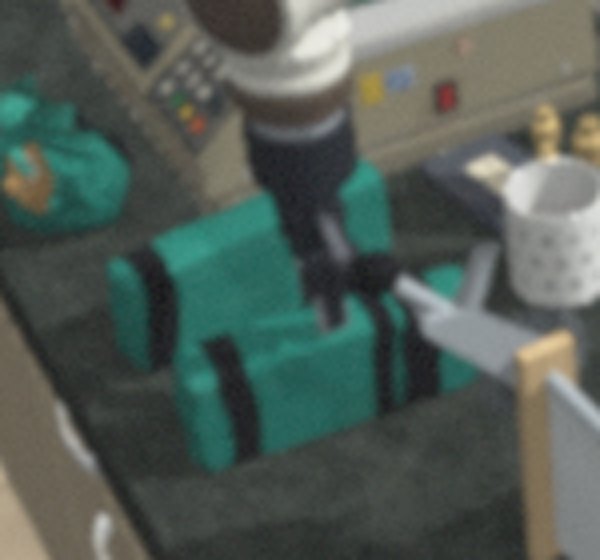

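{"api": "carry_out", "payload": {"plan": [[[-0.015,0,0,0,0.085],[-0.015,0,0,0,0.085],[-0.015,0,0,0,0.085],[-0.015,0,0,0,0.085],[0.005,0,0,0,0.085],[0.02,0,0,0,0.085],[0.033,0,0,0,0.085],[0.033,0,0,0,0.085]]]}}

```text
t: 23.05
ee_pos: [0.4653, 0.2665, 0.034]
orientation: [0.022, 0.707, -0.023, 0.706]
ft_force: [-0.2, 0.2, 0.5]
grip_width: 0.992
```

{"api": "carry_out", "payload": {"plan": [[[0,0,0,0,0.03],[0,0,0,0,0.03],[0,0,0,0,0.03],[0,0,0,0,0.03],[0,0,0,0,0.03]]]}}

```text
t: 23.68
ee_pos: [0.4663, 0.267, 0.0361]
orientation: [0.023, 0.706, -0.022, 0.707]
ft_force: [-0.3, -1.9, 5.6]
grip_width: 0.563
```

```bash
python3 - <<'E'
from h import *
st()
b=snap('wrist','wrist21.png')
b=snap('side','side21.png')
cv2.imwrite('pics/c21.png',cv2.resize(b['color'][150:290,150:300],None,fx=4,fy=4,interpolation=cv2.INTER_CUBIC))
E
```

```text
t 23.68 p [0.4663 0.267  0.0361] F [-0.3 -1.9  5.6] T [-0.19  0.15  0.  ] w 0.563 j [ 0.52  0.06 -0.18  1.33 -0.    0.58]
toolaxes x [ 0.001  0.    -1.   ] y [0.063 0.998 0.001] z [ 0.998 -0.063  0.001]
```

View pics/wrist21.png

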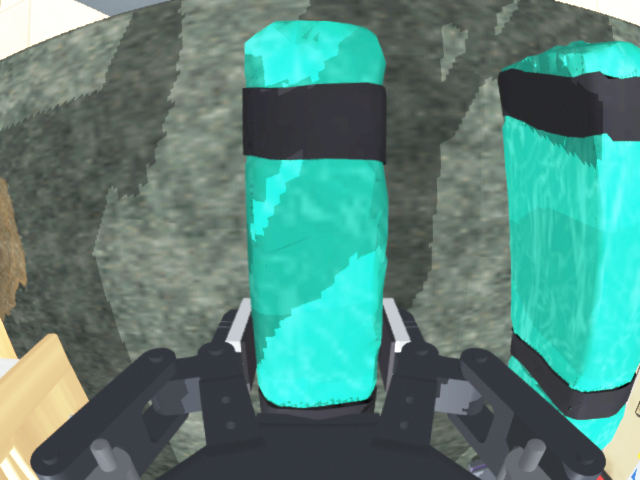

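View pics/c21.png

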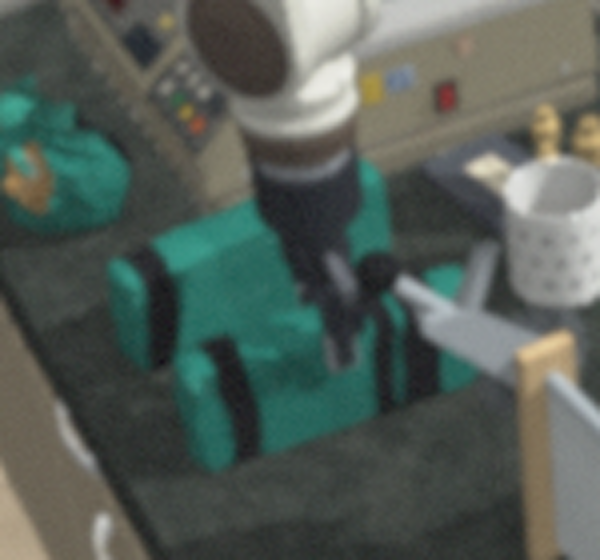

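{"api": "carry_out", "payload": {"plan": [[[-0.03,0,0,0,0.03],[-0.07,0,0,0,0.03],[-0.12,0,0,0,0.03],[-0.17,0,0,0,0.03],[-0.21,0,0.01,0,0.03],[-0.24,0,0.03,0,0.03],[-0.25,0,0.06,-2,0.03],[-0.25,0,0.1,-4,0.03]]]}}

```text
t: 24.78
ee_pos: [0.5664, 0.2608, 0.286]
orientation: [-0.003, 0.707, 0.003, 0.707]
ft_force: [1.1, 0.2, -6.3]
grip_width: 0.564
```

```bash
python3 - <<'E'
from h import *
plan((*rk(-.01,.25)[:2],.286,3.5),(*rk(-.012,-.078)[:2],.286,3.5))
E
```

```text
t 24.77 p [0.5664 0.2608 0.286 ] F [ 1.1  0.2 -6.3] T [ 0.03 -0.07  0.02] w 0.564 j [0.43 0.33 0.63 1.86 0.   0.42]
toolaxes x [ 0.001  0.001 -1.   ] y [-0.008  1.     0.001] z [1.    0.008 0.001]
psi 0.49
to (np.float64(0.6617565171320672), np.float64(0.20092321421011816), 0.286, 3.5) shift [ 0.     -0.0607  0.0948] turn -3.0 rows 1.8
to (np.float64(0.6797841685026564), np.float64(-0.1265870967513239), 0.286, 3.5) shift [-2.000e-04 -3.884e-01  1.101e-01] turn -3.0 rows 6.5
```

{"api": "carry_out", "payload": {"plan": [[[0,-0.01,0.04,-3,0.03],[0,-0.05,0.08,-3,0.03],[0,-0.1,0.105,-3,0.03],[0,-0.16,0.108,-3,0.03],[0,-0.22,0.11,-3,0.03],[0,-0.28,0.11,-3,0.03],[0,-0.34,0.11,-3,0.03],[0,-0.388,0.11,-3,0.03]]]}}

```text
t: 25.78
ee_pos: [0.6779, -0.1291, 0.2839]
orientation: [-0.02, 0.708, 0.021, 0.706]
ft_force: [1.1, 0.2, -6.5]
grip_width: 0.567
```

```bash
python3 - <<'E'
from h import *
st();plan((*rk(-.012,-.078)[:2],.286,3.5))
for n in('wrist','side','top'):snap(n,n+'22.png')
E
```

```text
t 25.77 p [ 0.6779 -0.1291  0.2839] F [ 1.1  0.2 -6.5] T [ 0.07 -0.1   0.06] w 0.567 j [-0.19  0.55  0.93  1.95 -0.   -0.25]
toolaxes x [-0.002  0.    -1.   ] y [-0.058  0.998  0.   ] z [ 0.998  0.058 -0.002]
t 25.77 p [ 0.6779 -0.1291  0.2839] F [ 1.1  0.2 -6.5] T [ 0.07 -0.1   0.06] w 0.567 j [-0.19  0.55  0.93  1.95 -0.   -0.25]
toolaxes x [-0.002  0.    -1.   ] y [-0.058  0.998  0.   ] z [ 0.998  0.058 -0.002]
psi 3.32
to (np.float64(0.6797841685026564), np.float64(-0.1265870967513239), 0.286, 3.5) shift [-0.0021  0.0024  0.002 ] turn -0.2 rows 0.1
```

View pics/wrist22.png

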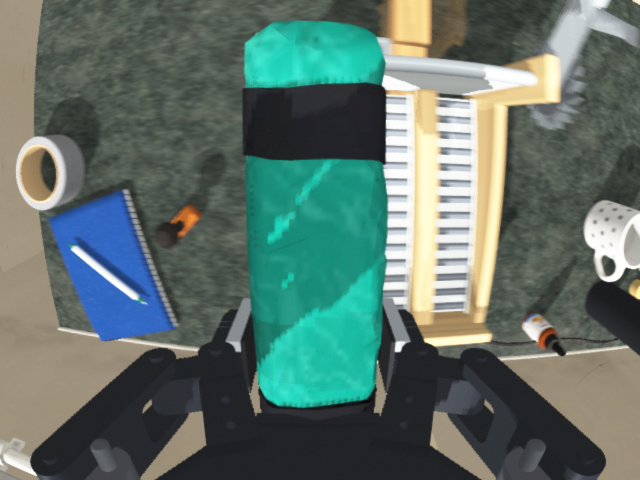

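View pics/side22.png

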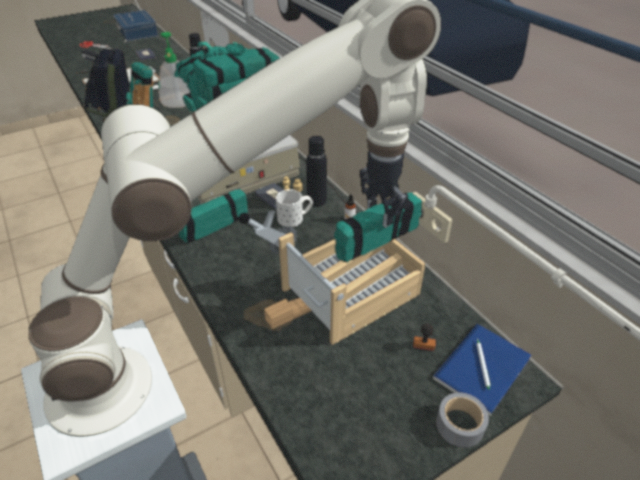

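View pics/top22.png

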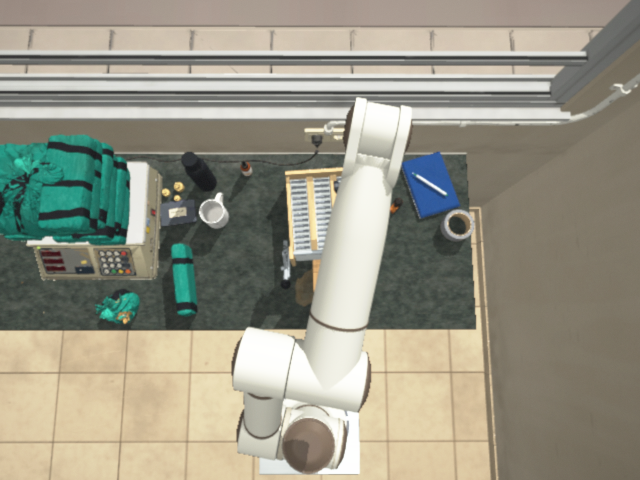

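```bash
python3 - <<'E'
from h import *
b=load('wrist22');s=load('side22')
cv2.imwrite('pics/c22.png',cv2.resize(s['color'][170:290,320:450],None,fx=5,fy=5,interpolation=cv2.INTER_CUBIC))
def rf(p):
    a=p[:2]-RO;c,q=np.cos(RY),np.sin(RY);return np.round([c*a[0]+q*a[1],-q*a[0]+c*a[1],p[2]],4)
for uv in((315,22),(315,45),(247,130),(386,130)):
    for z in(.3,.345):print(uv,z,rf(onz(b,*uv,z,True)))
# rack strips: y check
for uv in((425,200),(485,200),(396,200),(413,200),(437,200)): print(uv,rf(onz(b,*uv,.075,True)))
E
```

```text
(315, 22) 0.3 [-0.1369 -0.08    0.3   ]
(315, 22) 0.345 [-0.1232 -0.0797  0.345 ]
(315, 45) 0.3 [-0.1267 -0.08    0.3   ]
(315, 45) 0.345 [-0.1161 -0.0797  0.345 ]
(247, 130) 0.3 [-0.0917 -0.108   0.3   ]
(247, 130) 0.345 [-0.0913 -0.0995  0.345 ]
(386, 130) 0.3 [-0.0915 -0.051   0.3   ]
(386, 130) 0.345 [-0.0912 -0.0593  0.345 ]
(425, 200) [-0.0208  0.0348  0.075 ]
(485, 200) [-0.0226  0.106   0.075 ]
(396, 200) [-0.0203  0.0029  0.075 ]
(413, 200) [-0.0206  0.0215  0.075 ]
(437, 200) [-0.0211  0.0484  0.075 ]
```

View pics/c22.png

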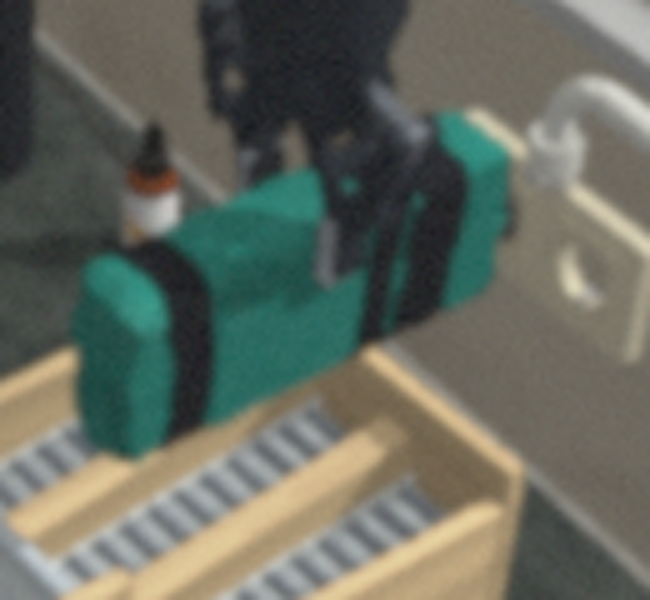

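```bash
python3 - <<'E'
from h import *
b=load('wrist22')
cv2.imwrite('pics/c23.png',cv2.resize(b['color'][100:300,380:520],None,fx=4,fy=3,interpolation=cv2.INTER_CUBIC))
t=load('top10');cv2.imwrite('pics/c24.png',cv2.resize(t['color'][165:265,280:370],None,fx=6,fy=6,interpolation=cv2.INTER_CUBIC))
E
```

```text
(no output)
```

View pics/c23.png

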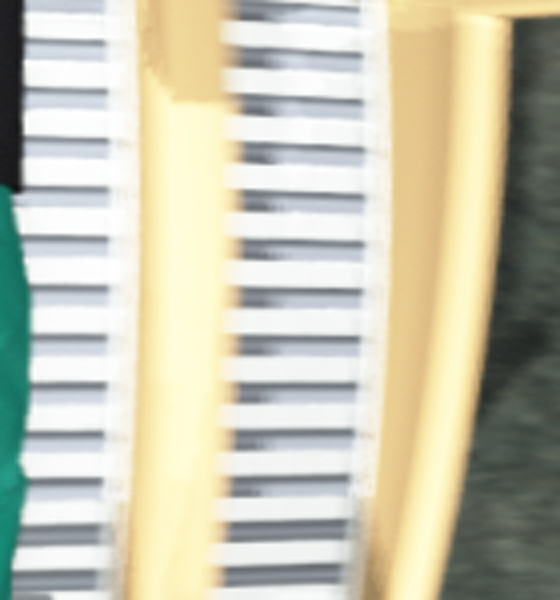

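View pics/c24.png

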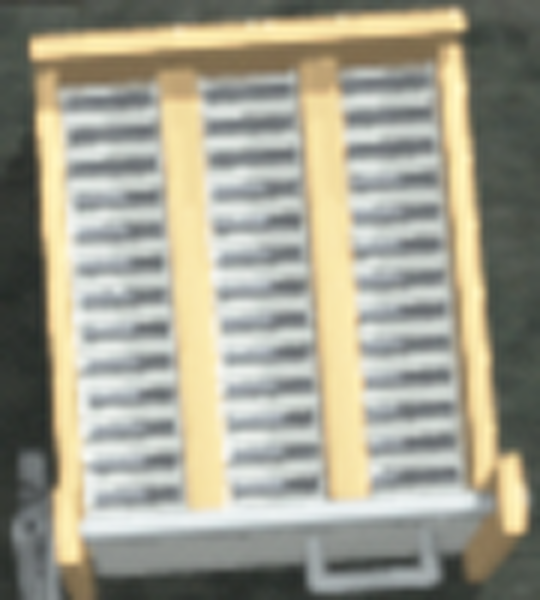

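```bash
python3 - <<'E'
from h import *
t=load('top10')
T=lambda u,v,z:onz(t,280+(u+.5)/6-.5,165+(v+.5)/6-.5,z)[:2]
def rf(p):
    a=p[:2]-RO;c,q=np.cos(RY),np.sin(RY);return np.round([c*a[0]+q*a[1],-q*a[0]+c*a[1]],4)
for n,pts in {'stripL':[(160,75,.096),(197,75,.096),(172,290,.08),(212,290,.08),(185,505,.064),(228,505,.064)],'stripR':[(302,65,.096),(338,65,.096),(314,280,.08),(355,280,.08),(328,498,.064),(370,498,.064)],'side':[(38,80,.094),(60,490,.094),(465,60,.094),(494,455,.094)],'bb':[(32,42,.118),(465,14,.118),(35,60,.118),(465,33,.118)]}.items():
    print(n,[rf(T(*p)).tolist() for p in pts])
b=load('wrist22')
W=lambda u,v,z:onz(b,380+(u+.5)/4-.5,100+(v+.5)/3-.5,z,True)
print('w strip',[rf(W(u,v,z)).tolist() for u,v,z in((137,300,.08),(228,300,.08),(385,300,.05),(135,450,.083),(222,450,.083))],'side',[rf(W(u,300,.094)).tolist() for u in(440,492)])
E
```

```text
stripL [[0.1145, 0.0514], [0.1132, 0.031], [-0.0036, 0.052], [-0.0049, 0.0301], [-0.121, 0.0521], [-0.1225, 0.0285]]
stripR [[0.1154, -0.0272], [0.1142, -0.047], [-0.0027, -0.0264], [-0.0041, -0.0489], [-0.122, -0.0265], [-0.1234, -0.0496]]
side [[0.1164, 0.1188], [-0.1134, 0.1188], [0.1135, -0.1175], [-0.1087, -0.1159]]
bb [[0.1302, 0.1199], [0.1318, -0.1167], [0.1199, 0.1188], [0.121, -0.1158]]
w strip [[-0.0219, 0.0211], [-0.0224, 0.0462], [-0.0182, 0.106], [0.0319, 0.0233], [0.0321, 0.0481]] side [[-0.0266, 0.1023], [-0.0271, 0.1184]]
```

```bash
sed -i 's/RO=np.array(\[.687,-.048\])/RO=np.array([.687,-.0465])/' h.py; python3 - <<'E'
from h import *
plan((*rk(-.011,-.078)[:2],.14,3.5))
E
```

```text
t 25.93 p [ 0.678  -0.1296  0.2834] F [ 0.   0.4 -5.9] T [-0.   -0.01 -0.01] w 0.563 j [-0.19  0.55  0.93  1.95 -0.   -0.24]
toolaxes x [-0.003  0.    -1.   ] y [-0.055  0.998  0.   ] z [ 0.998  0.055 -0.003]
psi 3.16
to (np.float64(0.6807823033010784), np.float64(-0.12502604821178903), 0.14, 3.5) shift [0.1434 0.0043 0.0034] turn -0.3 rows 2.3
```

{"api": "carry_out", "payload": {"plan": [[[0.03,0.004,0.003,-0.3,0.03],[0.07,0.004,0.003,-0.3,0.03],[0.1,0.004,0.003,-0.3,0.03],[0.125,0.004,0.003,-0.3,0.03],[0.143,0.004,0.003,-0.3,0.03],[0.143,0.004,0.003,-0.3,0.03]]]}}

```text
t: 26.68
ee_pos: [0.68, -0.1213, 0.1397]
orientation: [-0.023, 0.708, 0.023, 0.705]
ft_force: [-0.8, 0.6, -6.2]
grip_width: 0.566
```

```bash
python3 - <<'E'
from h import *
plan((*rk(-.011,-.078)[:2],.14,3.5))
s=snap('side','side25.png');b=snap('wrist','wrist25.png')
cv2.imwrite('pics/c25.png',cv2.resize(s['color'][200:340,310:450],None,fx=4.2,fy=4.2,interpolation=cv2.INTER_CUBIC))
E
```

```text
t 26.68 p [ 0.68   -0.1213  0.1397] F [-0.8  0.6 -6.2] T [ 0.01 -0.01 -0.04] w 0.566 j [-0.18  0.43  0.47  1.61  0.   -0.24]
toolaxes x [-0.004  0.001 -1.   ] y [-0.065  0.998  0.001] z [ 0.998  0.065 -0.004]
psi 3.74
to (np.float64(0.6807823033010784), np.float64(-0.12502604821178903), 0.14, 3.5) shift [-0.0003 -0.0037  0.0006] turn 0.2 rows 0.1
```

View pics/c25.png

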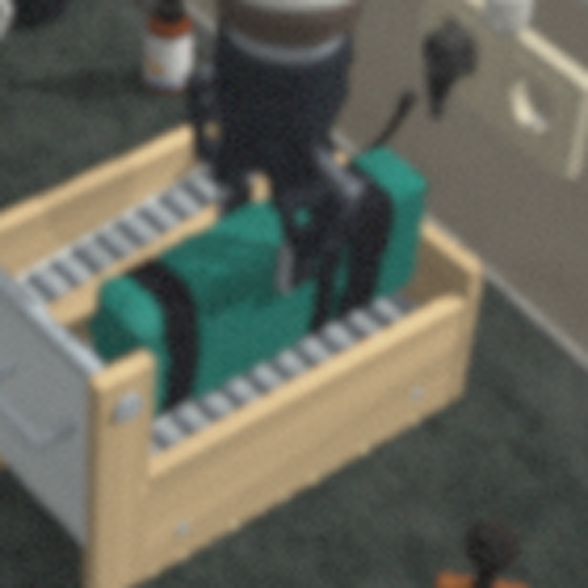

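View pics/wrist25.png

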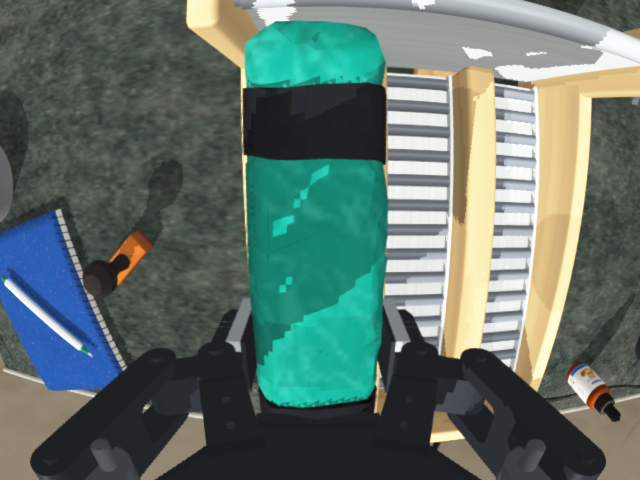

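{"api": "carry_out", "payload": {"plan": [[[0,0,0,0,0.03],[0,0,0,0,0.03]]]}}

```text
t: 27.02
ee_pos: [0.6814, -0.1225, 0.1431]
orientation: [-0.023, 0.706, 0.023, 0.707]
ft_force: [0.1, 0.6, -6.5]
grip_width: 0.563
```

```bash
python3 - <<'E'
from h import *
for i in range(3):
    print(np.round(robot.get_state()['ee_pos'],4));robot.camera('side')
plan((*rk(-.011,-.078)[:2],.14,3.5))
E
```

```text
[ 0.6814 -0.1225  0.1431]
[ 0.6813 -0.1225  0.1429]
[ 0.6812 -0.1225  0.1427]
t 27.18 p [ 0.6812 -0.1226  0.1426] F [-0.1 -0.1 -6.2] T [ 0.01 -0.    0.01] w 0.565 j [-0.18  0.43  0.47  1.61  0.   -0.24]
toolaxes x [ 0. -0. -1.] y [-0.064  0.998 -0.   ] z [0.998 0.064 0.   ]
psi 3.68
to (np.float64(0.6807823033010784), np.float64(-0.12502604821178903), 0.14, 3.5) shift [ 0.0026 -0.0024 -0.0005] turn 0.2 rows 0.1
```

{"api": "carry_out", "payload": {"plan": [[[0,-0.0022,0,0.2,0.03],[0.01,-0.0022,0,0.2,0.03],[0.02,-0.0022,0,0.2,0.03],[0.03,-0.0022,0,0.2,0.03],[0.034,-0.0022,0,0.2,0.03],[0.034,-0.0022,0,0.2,0.03]]]}}

```text
t: 27.92
ee_pos: [0.681, -0.1246, 0.1078]
orientation: [-0.021, 0.707, 0.022, 0.707]
ft_force: [-0.7, 0.2, -6.2]
grip_width: 0.561
```

```bash
python3 - <<'E'
from h import *
plan((*rk(-.011,-.078)[:2],.14,3.5))
s=snap('side','side26.png');b=snap('wrist','wrist26.png')
cv2.imwrite('pics/c26.png',cv2.resize(s['color'][200:340,310:450],None,fx=4.2,fy=4.2,interpolation=cv2.INTER_CUBIC))
E
```

```text
t 27.93 p [ 0.681  -0.1246  0.1078] F [-0.7  0.2 -6.2] T [-0.04 -0.05  0.04] w 0.561 j [-0.18  0.42  0.39  1.54  0.   -0.24]
toolaxes x [-0.001  0.    -1.   ] y [-0.061  0.998  0.   ] z [ 0.998  0.061 -0.001]
psi 3.48
to (np.float64(0.6807823033010784), np.float64(-0.12502604821178903), 0.14, 3.5) shift [-0.0322 -0.0004 -0.0002] turn -0.0 rows 0.5
```

View pics/c26.png

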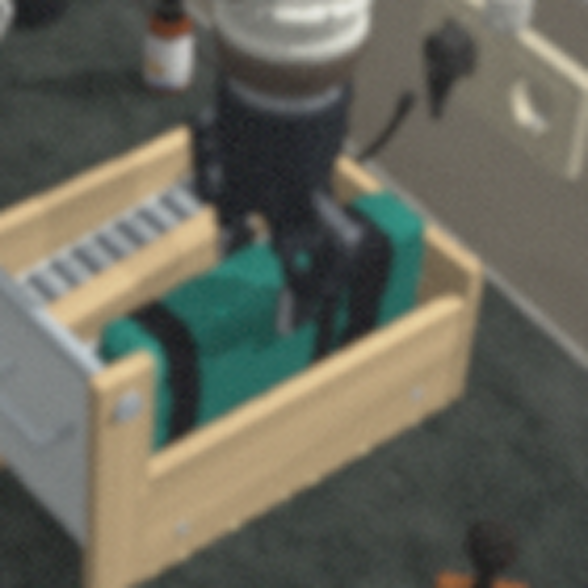

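View pics/wrist26.png

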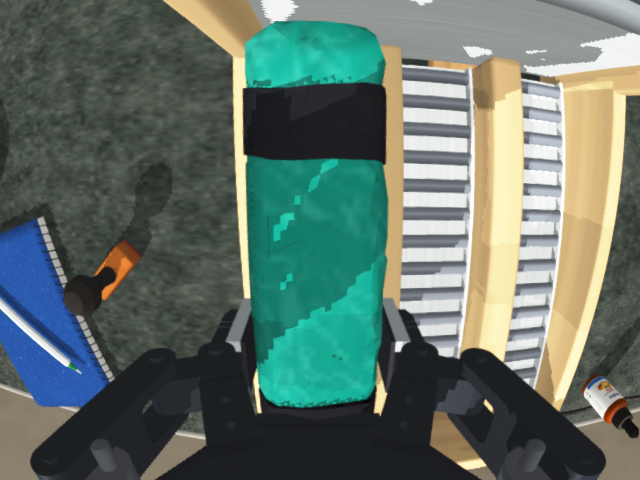

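{"api": "carry_out", "payload": {"plan": [[[0.006,0,0,0,0.03],[0.011,0,0,0,0.03],[0.011,0,0,0,0.03]]]}}

```text
t: 28.4
ee_pos: [0.6815, -0.1247, 0.0976]
orientation: [-0.021, 0.706, 0.021, 0.707]
ft_force: [0.1, -0.3, -3.2]
grip_width: 0.565
```

{"api": "carry_out", "payload": {"plan": [[[0.004,0,0,0,0.03],[0.007,0,0,0,0.03],[0.007,0,0,0,0.03]]]}}

```text
t: 28.78
ee_pos: [0.6812, -0.1248, 0.0901]
orientation: [-0.021, 0.707, 0.021, 0.707]
ft_force: [-0.5, -0.5, -1.4]
grip_width: 0.562
```

{"api": "carry_out", "payload": {"plan": [[[0.003,0,0,0,0.03],[0.005,0,0,0,0.03],[0.005,0,0,0,0.03]]]}}

```text
t: 29.15
ee_pos: [0.6816, -0.1248, 0.0881]
orientation: [-0.022, 0.706, 0.021, 0.708]
ft_force: [-6.4, 0.7, 16.0]
grip_width: 0.566
```

```bash
python3 - <<'E'
from h import *
st()
s=snap('side','side27.png');b=snap('wrist','wrist27.png')
cv2.imwrite('pics/c27.png',cv2.resize(s['color'][200:340,310:450],None,fx=4.2,fy=4.2,interpolation=cv2.INTER_CUBIC))
E
```

```text
t 29.15 p [ 0.6816 -0.1248  0.0881] F [-6.4  0.7 16. ] T [0.37 0.76 0.04] w 0.566 j [-0.18  0.42  0.35  1.5   0.   -0.24]
toolaxes x [ 0.003 -0.    -1.   ] y [-0.061  0.998 -0.001] z [0.998 0.061 0.003]
```

View pics/c27.png

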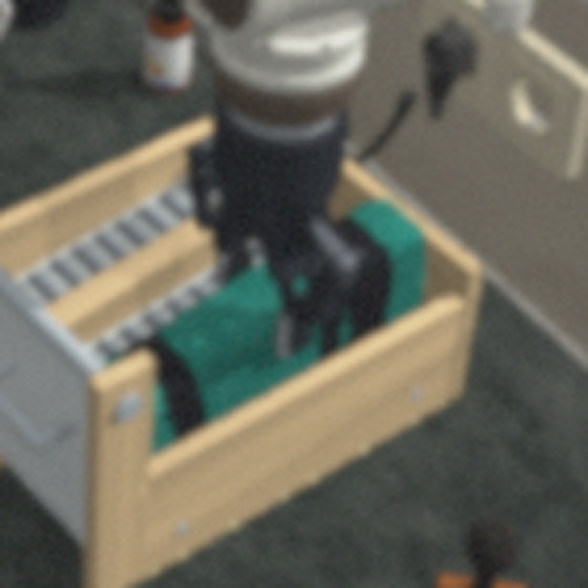

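View pics/wrist27.png

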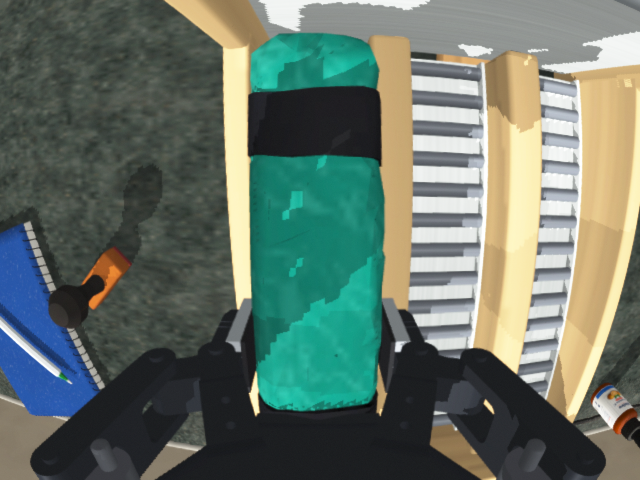

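{"api": "carry_out", "payload": {"plan": [[[-0.003,0,0,0,0.03],[-0.004,0,0,0,0.05],[-0.004,0,0,0,0.07],[-0.004,0,0,0,0.07],[-0.006,0,0,0,0.07],[-0.02,0,0,0,0.07],[-0.06,0,0,0,0.07],[-0.11,0,0,0,0.07]]]}}

```text
t: 30.25
ee_pos: [0.6807, -0.1246, 0.1967]
orientation: [-0.021, 0.707, 0.022, 0.707]
ft_force: [1.1, -0.1, 0.7]
grip_width: 0.824
```

{"api": "carry_out", "payload": {"plan": [[[-0.05,0,0,0,0.085],[-0.1,0.05,0,0,0.085],[-0.13,0.11,0,0,0.085],[-0.13,0.17,-0.01,-2,0.085],[-0.13,0.23,-0.03,-4,0.085],[-0.13,0.29,-0.06,-4.5,0.085],[-0.13,0.35,-0.1,-4.5,0.085],[-0.13,0.41,-0.14,-4.5,0.085]]]}}

```text
t: 31.25
ee_pos: [0.5351, 0.2507, 0.3264]
orientation: [-0.049, 0.705, 0.049, 0.706]
ft_force: [0.9, 0.4, 1.4]
grip_width: 0.994
```

```bash
python3 - <<'E'
from h import *
st()
s=snap('side','side28.png');b=snap('wrist','wrist28.png')
cv2.imwrite('pics/c28.png',cv2.resize(s['color'][200:360,250:430],None,fx=4,fy=3.7,interpolation=cv2.INTER_CUBIC))
E
```

```text
t 31.25 p [0.5351 0.2507 0.3264] F [0.9 0.4 1.4] T [ 0.06  0.01 -0.01] w 0.994 j [0.44 0.29 0.65 1.94 0.   0.3 ]
toolaxes x [ 0.001  0.001 -1.   ] y [-0.139  0.99   0.   ] z [0.99  0.139 0.001]
```

View pics/c28.png

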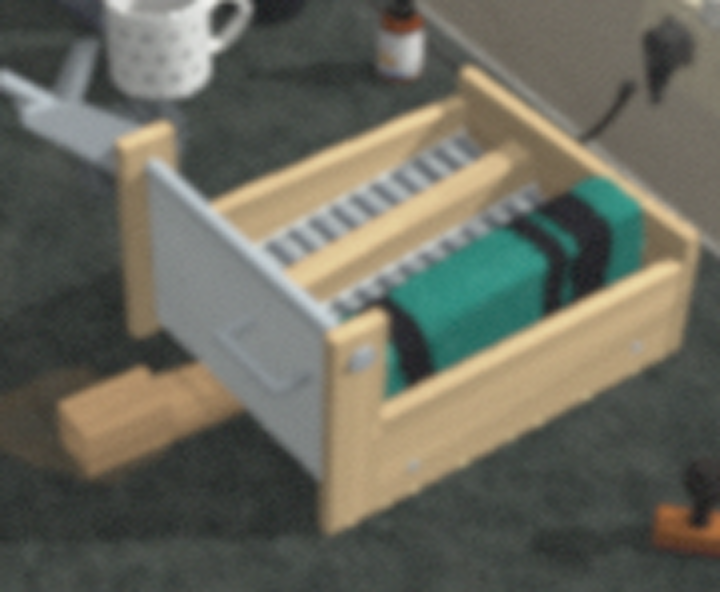

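View pics/wrist28.png

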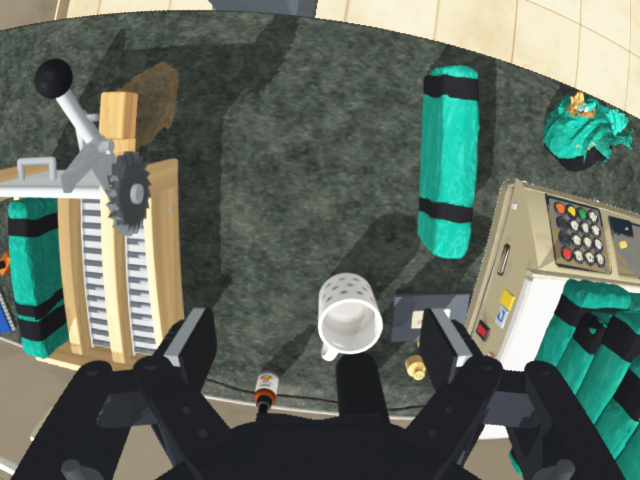

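```bash
python3 - <<'E'
from h import *
c=load('top0')
for z in(0,.1,.2):print(onz(c,157,279,z),onz(c,160,200,z))
plan((.466,.406,.22,8))
E
```

```text
[0.46944558 0.51742637 0.        ] [0.74575221 0.52301041 0.        ]
[0.46071144 0.48251611 0.1       ] [0.71886214 0.48773323 0.1       ]
[0.4519773  0.44760586 0.2       ] [0.69197206 0.45245605 0.2       ]
t 31.35 p [0.5332 0.2533 0.3275] F [ 1.  -0.1  0.5] T [-0.05  0.07  0.02] w 0.998 j [0.44 0.28 0.65 1.94 0.   0.3 ]
toolaxes x [ 0.002  0.002 -1.   ] y [-0.144  0.99   0.002] z [0.99  0.144 0.002]
psi 8.29
to (0.466, 0.406, 0.22, 8) shift [ 0.1077  0.1606 -0.0446] turn 0.3 rows 3.2
```

{"api": "carry_out", "payload": {"plan": [[[0.01,0.04,-0.02,0,0.085],[0.02,0.09,-0.04,0.3,0.085],[0.04,0.14,-0.045,0.3,0.085],[0.07,0.16,-0.045,0.3,0.085],[0.108,0.16,-0.045,0.3,0.085],[0.108,0.16,-0.045,0.3,0.085]]]}}

```text
t: 32.1
ee_pos: [0.469, 0.4006, 0.2151]
orientation: [-0.048, 0.707, 0.046, 0.704]
ft_force: [-0.9, -0.3, 0.3]
grip_width: 0.997
```

```bash
python3 - <<'E'
from h import *
st()
b=snap('wrist','wrist29.png')
E
```

```text
t 32.1 p [0.469  0.4006 0.2151] F [-0.9 -0.3  0.3] T [-0.05  0.    0.02] w 0.997 j [ 0.71  0.26  0.4   1.71 -0.    0.57]
toolaxes x [-0.003 -0.003 -1.   ] y [-0.134  0.991 -0.003] z [ 0.991  0.134 -0.004]
```

View pics/wrist29.png

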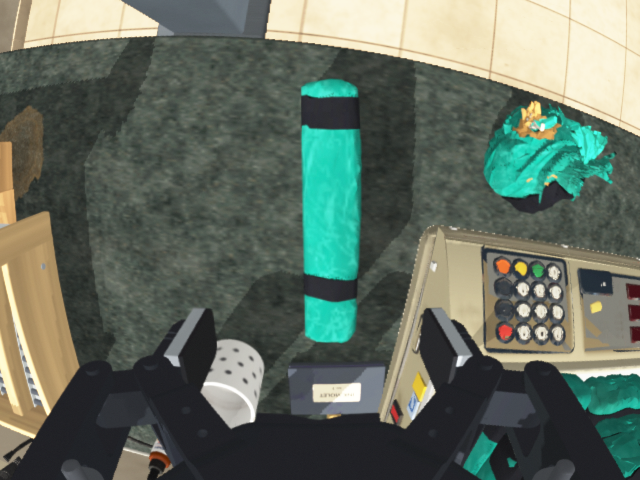

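```bash
python3 - <<'E'
from h import *
c=load('top0');b=load('wrist29')
for uv in((428,228),(405,330),(390,420)):
  print([np.round(onz(b,*uv,z,True),3) for z in(0,.05,.1)])
print(tri(ray(c,157,279),ray(b,424,230,True)))
E
```

```text
[array([0.477, 0.525, 0.   ]), array([0.466, 0.508, 0.05 ]), array([0.455, 0.49 , 0.1  ])]
[array([0.606, 0.527, 0.   ]), array([0.578, 0.509, 0.05 ]), array([0.551, 0.492, 0.1  ])]
[array([0.757, 0.543, 0.   ]), array([0.71 , 0.524, 0.05 ]), array([0.662, 0.504, 0.1  ])]
(array([0.46332548, 0.49409659, 0.07302316]), [np.float64(0.002051561881935893), np.float64(0.002051561881935897)])
```

{"api": "carry_out", "payload": {"plan": [[[0.04,0.006,0,0,0.075],[0.09,0.006,0,0,0.075],[0.13,0.006,0,0,0.075],[0.16,0.006,0,0,0.075],[0.184,0.006,0,0,0.075],[0.184,0.006,0,0,0.075]]]}}

```text
t: 32.9
ee_pos: [0.4697, 0.4072, 0.0342]
orientation: [-0.047, 0.706, 0.047, 0.706]
ft_force: [0.4, -0.2, 0.4]
grip_width: 0.882
```

{"api": "carry_out", "payload": {"plan": [[[0,0,0,0,0.03],[0,0,0,0,0.03],[0,0,0,0,0.03],[0,0,0,0,0.03],[0,0,0,0,0.03]]]}}

```text
t: 33.52
ee_pos: [0.4704, 0.4089, 0.0365]
orientation: [-0.046, 0.704, 0.049, 0.707]
ft_force: [-0.3, 2.0, 6.6]
grip_width: 0.567
```

```bash
python3 - <<'E'
from h import *
st()
b=snap('wrist','wrist30.png')
E
```

```text
t 33.52 p [0.4704 0.4089 0.0365] F [-0.3  2.   6.6] T [ 0.41 -0.    0.03] w 0.567 j [0.72 0.26 0.04 1.35 0.   0.58]
toolaxes x [ 0.004  0.004 -1.   ] y [-0.134  0.991  0.003] z [0.991 0.134 0.004]
```

View pics/wrist30.png

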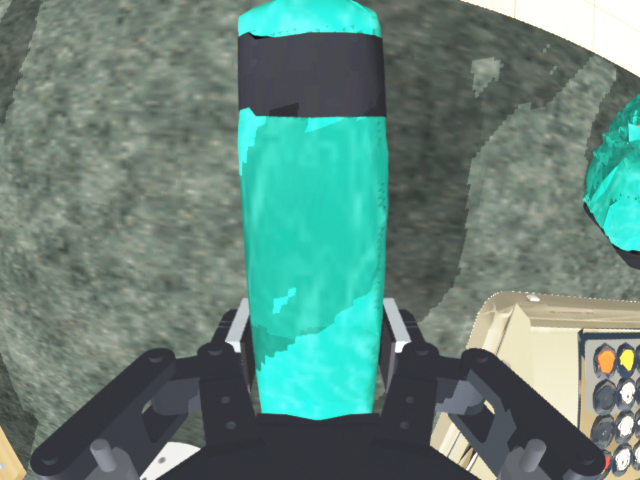

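{"api": "carry_out", "payload": {"plan": [[[-0.03,0,0,0,0.03],[-0.07,0,0,0,0.03],[-0.12,0,0,0,0.03],[-0.17,0,0,0,0.03],[-0.21,-0.02,0,0,0.03],[-0.24,-0.06,0,0,0.03],[-0.25,-0.11,0,2,0.03],[-0.25,-0.165,0.02,4,0.03]]]}}

```text
t: 34.58
ee_pos: [0.5107, 0.2455, 0.2856]
orientation: [-0.022, 0.706, 0.023, 0.708]
ft_force: [1.3, 0.3, -6.8]
grip_width: 0.567
```

```bash
python3 - <<'E'
from h import *
plan((*rk(-.006,.18)[:2],.286,3.5),(*rk(-.005,.078)[:2],.286,3.5))
E
```

```text
t 34.58 p [0.5107 0.2455 0.2856] F [ 1.3  0.3 -6.8] T [-0.01 -0.16  0.02] w 0.567 j [0.45 0.17 0.43 1.83 0.   0.38]
toolaxes x [ 0.002  0.001 -1.   ] y [-0.065  0.998  0.001] z [0.998 0.065 0.003]
psi 3.71
to (np.float64(0.6700224540931946), np.float64(0.1327979724787269), 0.286, 3.5) shift [-1.000e-04 -1.228e-01  1.517e-01] turn 0.2 rows 3.1
to (np.float64(0.677247539924172), np.float64(0.03104927157923134), 0.286, 3.5) shift [-2.000e-04 -2.248e-01  1.524e-01] turn 0.2 rows 4.3
```

{"api": "carry_out", "payload": {"plan": [[[0,-0.02,0.04,0.2,0.03],[0,-0.05,0.09,0.2,0.03],[0,-0.09,0.13,0.2,0.03],[0,-0.13,0.152,0.2,0.03],[0,-0.18,0.152,0.2,0.03],[0,-0.225,0.152,0.2,0.03],[0,-0.225,0.152,0.2,0.03],[0,-0.225,0.152,0.2,0.03]]]}}

```text
t: 35.58
ee_pos: [0.6769, 0.0317, 0.2834]
orientation: [-0.021, 0.707, 0.021, 0.707]
ft_force: [-0.0, 0.2, -7.2]
grip_width: 0.568
```

```bash
python3 - <<'E'
from h import *
plan((*rk(-.005,.078)[:2],.145,3.5))
s=snap('side','side31.png');b=snap('wrist','wrist31.png')
cv2.imwrite('pics/c31.png',cv2.resize(s['color'][140:290,290:440],None,fx=4,fy=4,interpolation=cv2.INTER_CUBIC))
def rf(p):
    a=p[:2]-RO;c,q=np.cos(RY),np.sin(RY);return np.round([c*a[0]+q*a[1],-q*a[0]+c*a[1],p[2]],4)
for uv in((315,5),(315,30)):
    for z in(.3,.345):print(uv,z,rf(onz(b,*uv,z,True)))
E
```

```text
t 35.58 p [0.6769 0.0317 0.2834] F [-0.   0.2 -7.2] T [ 0.06 -0.04 -0.04] w 0.568 j [ 0.05  0.5   0.85  1.92  0.   -0.01]
toolaxes x [-0.  0. -1.] y [-0.06   0.998  0.   ] z [ 0.998  0.06  -0.   ]
psi 3.44
to (np.float64(0.677247539924172), np.float64(0.03104927157923134), 0.145, 3.5) shift [ 0.1384 -0.0007  0.0003] turn -0.1 rows 2.2
(315, 5) 0.3 [-0.1356  0.0794  0.3   ]
(315, 5) 0.345 [-0.1198  0.0797  0.345 ]
(315, 30) 0.3 [-0.1243  0.0794  0.3   ]
(315, 30) 0.345 [-0.1118  0.0797  0.345 ]
```

View pics/c31.png

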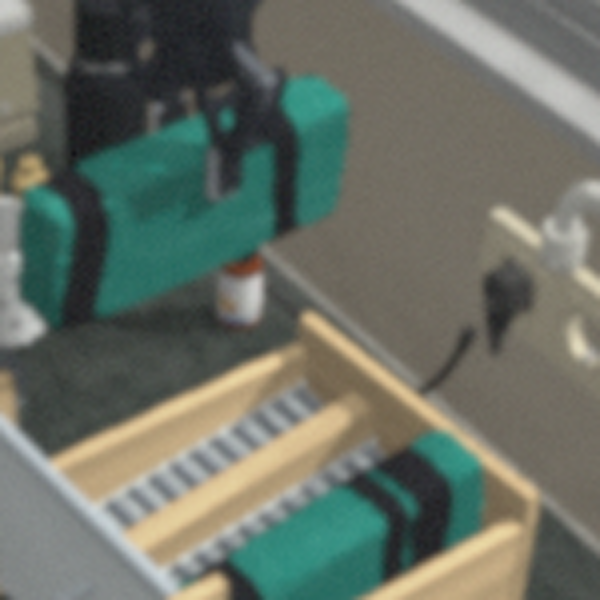

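View pics/wrist31.png

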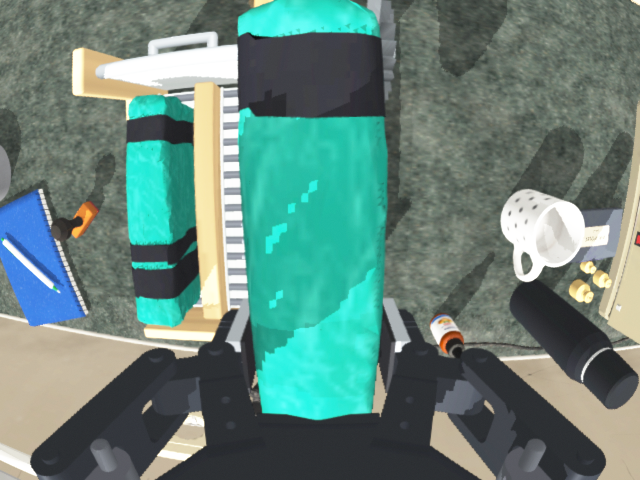

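{"api": "carry_out", "payload": {"plan": [[[0.03,0,0.001,0,0.03],[0.07,0,0.001,0,0.03],[0.1,0,0.001,0,0.03],[0.125,0,0.001,0,0.03],[0.138,0,0.001,0,0.03],[0.138,0,0.001,0,0.03],[0.138,0,0.001,0,0.03],[0.138,0,0.001,0,0.03]]]}}

```text
t: 36.67
ee_pos: [0.6786, 0.0319, 0.1465]
orientation: [-0.021, 0.706, 0.022, 0.707]
ft_force: [-0.3, -0.4, -7.0]
grip_width: 0.562
```

```bash
python3 - <<'E'
from h import *
plan((*rk(-.005,.078)[:2],.108,3.5))
s=snap('side','side32.png');b=snap('wrist','wrist32.png')
cv2.imwrite('pics/c32.png',cv2.resize(s['color'][180:310,290:420],None,fx=4.5,fy=4.5,interpolation=cv2.INTER_CUBIC))
E
```

```text
t 36.67 p [0.6786 0.0319 0.1465] F [-0.3 -0.4 -7. ] T [ 0.03  0.01 -0.02] w 0.562 j [ 0.05  0.39  0.43  1.6  -0.   -0.01]
toolaxes x [ 0.002  0.    -1.   ] y [-0.061  0.998 -0.   ] z [0.998 0.061 0.002]
psi 3.48
to (np.float64(0.677247539924172), np.float64(0.03104927157923134), 0.108, 3.5) shift [ 0.0385 -0.0008 -0.0014] turn -0.0 rows 0.6
```

View pics/wrist32.png

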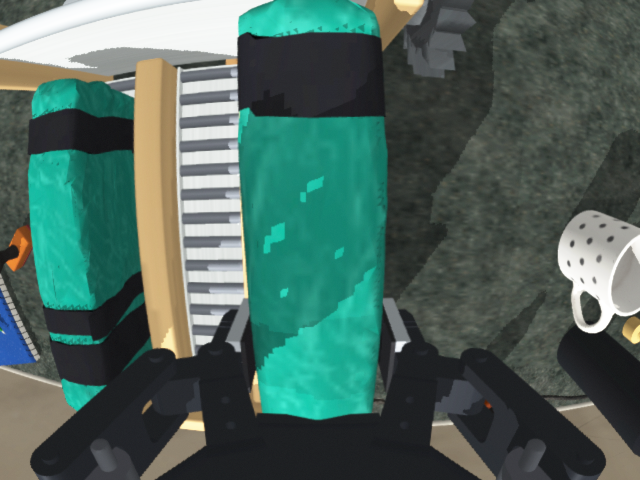

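View pics/c32.png

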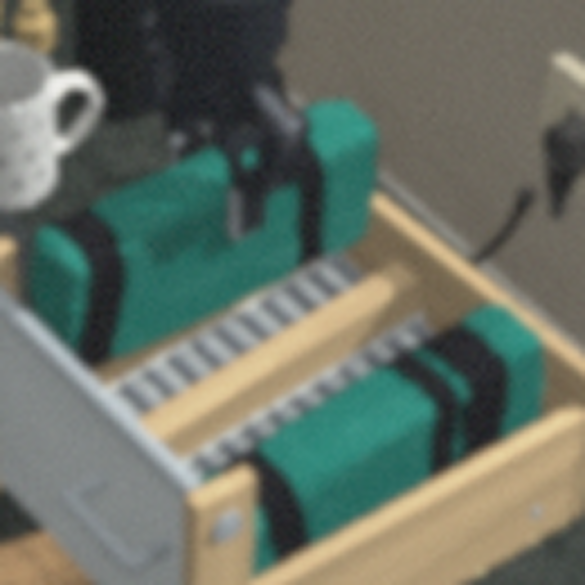

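{"api": "carry_out", "payload": {"plan": [[[0,-0.0008,-0.001,0,0.03],[0.01,-0.0008,-0.001,0,0.03],[0.02,-0.0008,-0.001,0,0.03],[0.03,-0.0008,-0.001,0,0.03],[0.038,-0.0008,-0.001,0,0.03],[0.038,-0.0008,-0.001,0,0.03]]]}}

```text
t: 37.52
ee_pos: [0.6766, 0.031, 0.1061]
orientation: [-0.021, 0.707, 0.021, 0.706]
ft_force: [-0.8, -1.6, -6.9]
grip_width: 0.565
```

```bash
python3 - <<'E'
from h import *
plan((*rk(-.005,.078)[:2],.108,3.5))
s=snap('side','side33.png');b=snap('wrist','wrist33.png')
cv2.imwrite('pics/c33.png',cv2.resize(s['color'][180:310,290:420],None,fx=4.5,fy=4.5,interpolation=cv2.INTER_CUBIC))
E
```

```text
t 37.52 p [0.6766 0.031  0.1061] F [-0.8 -1.6 -6.9] T [-0.03 -0.11 -0.03] w 0.565 j [ 0.05  0.39  0.34  1.53  0.   -0.02]
toolaxes x [-0.002 -0.    -1.   ] y [-0.061  0.998  0.   ] z [ 0.998  0.061 -0.002]
psi 3.48
to (np.float64(0.677247539924172), np.float64(0.03104927157923134), 0.108, 3.5) shift [-0.0019  0.      0.0007] turn -0.0 rows 0.0
```

View pics/wrist33.png

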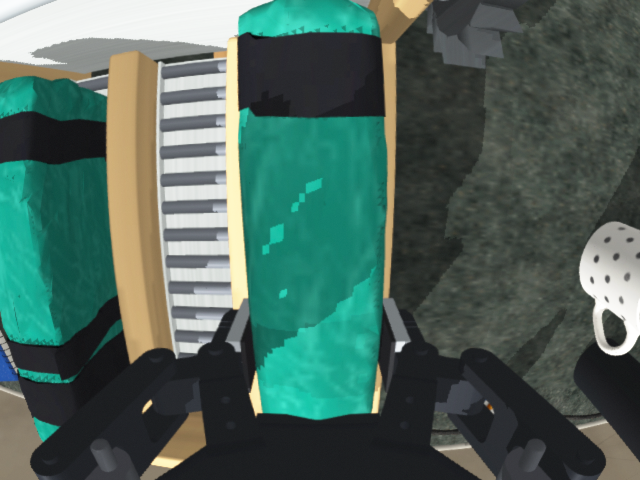

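View pics/c33.png

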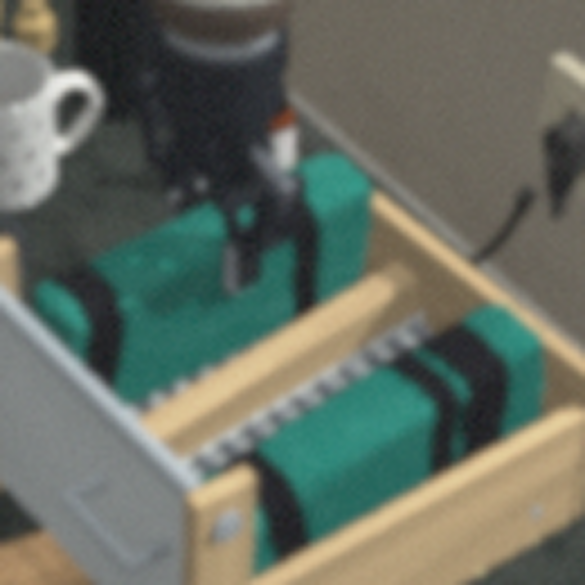

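{"api": "carry_out", "payload": {"plan": [[[0.005,-0.0005,0,0,0.03],[0.01,-0.0005,0,0,0.03],[0.014,-0.0005,0,0,0.03],[0.014,-0.0005,0,0,0.03]]]}}

```text
t: 38.12
ee_pos: [0.6774, 0.0304, 0.0934]
orientation: [-0.021, 0.707, 0.021, 0.707]
ft_force: [0.2, 0.8, -3.5]
grip_width: 0.568
```

{"api": "carry_out", "payload": {"plan": [[[0.003,0,0,0,0.03],[0.005,0,0,0,0.03]]]}}

```text
t: 38.38
ee_pos: [0.6772, 0.0305, 0.0888]
orientation: [-0.021, 0.707, 0.022, 0.707]
ft_force: [-5.3, -0.5, 12.2]
grip_width: 0.565
```

Seated. Release and rise.

{"api": "carry_out", "payload": {"plan": [[[-0.002,0,0,0,0.03],[-0.003,0,0,0,0.05],[-0.003,0,0,0,0.065],[-0.003,0,0,0,0.065],[-0.006,0,0,0,0.065],[-0.02,0,0,0,0.065],[-0.06,0,0,0,0.065],[-0.11,0,0,0,0.065]]]}}

```text
t: 39.38
ee_pos: [0.6766, 0.0304, 0.1997]
orientation: [-0.021, 0.707, 0.021, 0.707]
ft_force: [1.5, 0.4, 0.8]
grip_width: 0.757
```

```bash
python3 - <<'E'
from h import *
st()
s=snap('side','side34.png');b=snap('wrist','wrist34.png')
cv2.imwrite('pics/c34.png',cv2.resize(s['color'][190:340,250:410],None,fx=4,fy=4,interpolation=cv2.INTER_CUBIC))
E
```

```text
t 39.38 p [0.6766 0.0304 0.1997] F [1.5 0.4 0.8] T [ 0.03 -0.09  0.01] w 0.757 j [ 0.04  0.42  0.56  1.72 -0.   -0.02]
toolaxes x [-0.001 -0.    -1.   ] y [-0.061  0.998 -0.   ] z [ 0.998  0.061 -0.001]
```

View pics/c34.png

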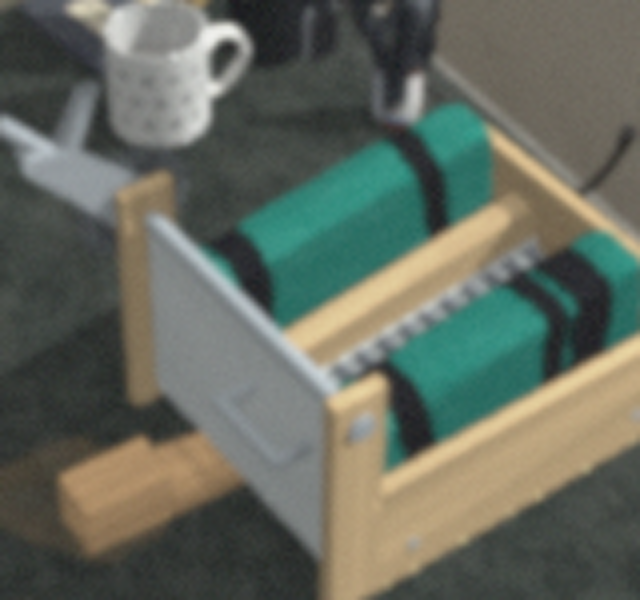

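View pics/wrist34.png

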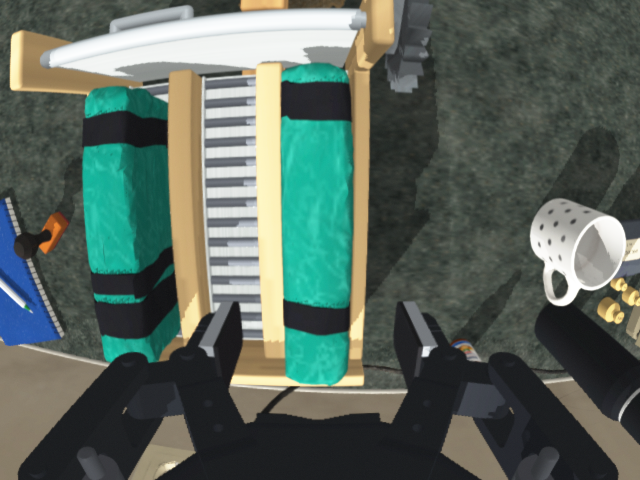

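```bash
python3 - <<'E'
from h import *
a=load('wrist17');b=load('wrist28');t=load('top10');s=load('side34')
print(tri(ray(a,50.5,238.5,True),ray(b,53,79,True)))
print('exp',rk(-.248,.129,.2846))
cv2.imwrite('pics/k.png',np.hstack([cv2.resize(t['color'][230:300,260:320],(480,560)),cv2.resize(s['color'][190:260,200:270],(560,560))])[:,:800])
plan((*rk(-.305,.129)[:2],.36,3.5))
E
```

```text
(array([0.43170043, 0.06261109, 0.28226062]), [np.float64(0.00014294528195104108), np.float64(0.000142945281950995)])
exp [0.43158731 0.06711935 0.2846    ]
t 39.48 p [0.6787 0.0306 0.206 ] F [ 0.  -0.1  0.2] T [ 0.   -0.02  0.01] w 0.762 j [ 0.04  0.41  0.57  1.72  0.   -0.02]
toolaxes x [ 0.01  0.   -1.  ] y [-0.061  0.998 -0.   ] z [0.998 0.061 0.01 ]
psi 3.48
to (np.float64(0.3746936248813341), np.float64(0.06363958443828949), 0.36, 3.5) shift [-0.1569  0.0515 -0.3   ] turn -0.0 rows 5.5
```

View pics/k.png

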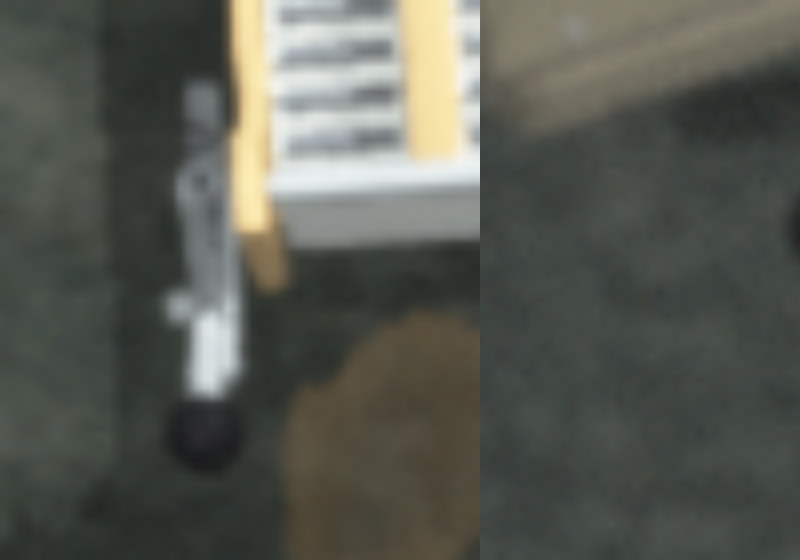

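```bash
python3 - <<'E'
from h import *
t=load('top10');print(onz(t,285.2,284.2,.2835), rk(-.305,.129))
E
```

```text
[0.42999725 0.06452451 0.2835    ] [0.37469362 0.06363958 0.        ]
```

{"api": "carry_out", "payload": {"plan": [[[-0.06,0,0,0,0],[-0.12,0.01,-0.02,0,0],[-0.157,0.03,-0.07,0,0],[-0.157,0.05,-0.13,0,0],[-0.157,0.052,-0.19,0,0],[-0.157,0.052,-0.25,0,0],[-0.157,0.052,-0.3,0,0],[-0.13,0.052,-0.3,0,0]]]}}

```text
t: 40.48
ee_pos: [0.3723, 0.0641, 0.3317]
orientation: [-0.021, 0.704, 0.022, 0.71]
ft_force: [-0.0, -0.1, 0.2]
grip_width: -0.004
```

```bash
python3 - <<'E'
from h import *
plan((.372,.0625,.238,3.5))
b=snap('wrist','wrist35.png')
E
```

```text
t 40.48 p [0.3723 0.0641 0.3317] F [-0.  -0.1  0.2] T [ 0.04 -0.08  0.04] w -0.004 j [ 0.17 -0.23  0.13  1.93  0.    0.11]
toolaxes x [ 0.008  0.001 -1.   ] y [-0.061  0.998  0.001] z [0.998 0.061 0.008]
psi 3.5
to (0.372, 0.0625, 0.238, 3.5) shift [ 0.0937 -0.0016 -0.0012] turn 0.0 rows 1.5
```

View pics/wrist35.png

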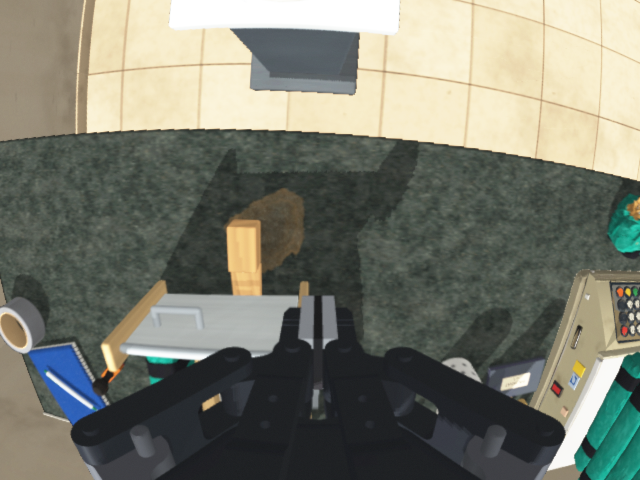

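{"api": "carry_out", "payload": {"plan": [[[0.04,0,0,0,0],[0.08,0,0,0,0],[0.096,0,0,0,0],[0.096,0,0.012,0,0],[0.096,0,0.025,0,0],[0.096,0,0.038,0,0],[0.096,0,0.05,0,0],[0.096,0,0.05,0,0]]]}}

```text
t: 41.52
ee_pos: [0.4253, 0.0672, 0.232]
orientation: [-0.021, 0.707, 0.021, 0.707]
ft_force: [-0.6, -1.2, -0.3]
grip_width: -0.001
```

```bash
python3 - <<'E'
from h import *
st()
s=snap('side','side36.png')
cv2.imwrite('pics/c36.png',cv2.resize(s['color'][160:310,210:360],None,fx=4,fy=4,interpolation=cv2.INTER_CUBIC))
E
```

```text
t 41.52 p [0.4253 0.0672 0.232 ] F [-0.6 -1.2 -0.3] T [0.01 0.08 0.  ] w -0.001 j [ 0.16 -0.18 -0.03  1.72  0.    0.1 ]
toolaxes x [-0.001 -0.    -1.   ] y [-0.061  0.998 -0.   ] z [ 0.998  0.061 -0.001]
```

View pics/c36.png

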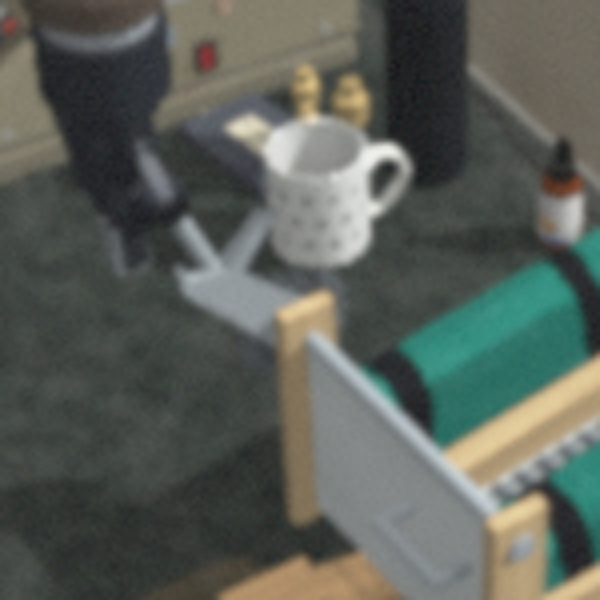

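{"api": "carry_out", "payload": {"plan": [[[-0.008,0,0.01,0,0],[-0.01,0,0.02,0,0],[-0.012,0,0.03,0,0],[-0.012,0,0.04,0,0],[-0.012,0,0.05,0,0]]]}}

```text
t: 42.2
ee_pos: [0.475, 0.0703, 0.244]
orientation: [-0.021, 0.707, 0.021, 0.707]
ft_force: [0.4, -0.7, 0.2]
grip_width: -0.002
```

```bash
python3 - <<'E'
from h import *
st()
s=snap('side','side37.png');b=snap('wrist','wrist37.png')
cv2.imwrite('pics/c37.png',cv2.resize(s['color'][160:310,210:360],None,fx=4,fy=4,interpolation=cv2.INTER_CUBIC))
E
```

```text
t 42.2 p [0.475  0.0703 0.244 ] F [ 0.4 -0.7  0.2] T [ 0.04  0.04 -0.05] w -0.002 j [ 0.15 -0.06  0.1   1.74 -0.    0.09]
toolaxes x [-0. -0. -1.] y [-0.061  0.998 -0.   ] z [ 0.998  0.061 -0.   ]
```

View pics/c37.png

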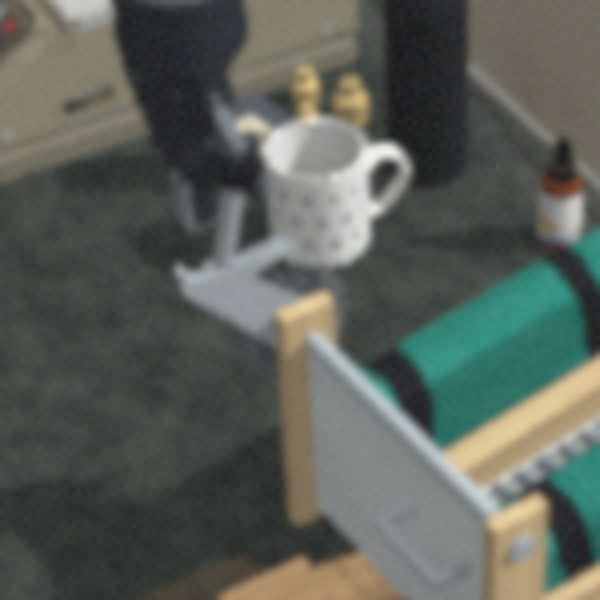

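Lever is just about upright (before the balance). Continue.

{"api": "carry_out", "payload": {"plan": [[[0,0,0.008,0,0],[0,0,0.016,0,0],[0,0,0.024,0,0],[0,0,0.032,0,0],[0,0,0.032,0,0]]]}}

```text
t: 42.92
ee_pos: [0.5064, 0.0722, 0.2441]
orientation: [-0.021, 0.707, 0.021, 0.707]
ft_force: [-1.3, -0.0, 1.6]
grip_width: 0.001
```

```bash
python3 - <<'E'
from h import *
st()
s=snap('side','side38.png')
cv2.imwrite('pics/c38.png',cv2.resize(s['color'][160:310,210:360],None,fx=4,fy=4,interpolation=cv2.INTER_CUBIC))
E
```

```text
t 42.92 p [0.5064 0.0722 0.2441] F [-1.3 -0.   1.6] T [-0.04  0.25 -0.02] w 0.001 j [0.14 0.01 0.18 1.73 0.   0.08]
toolaxes x [-0.001  0.    -1.   ] y [-0.061  0.998  0.   ] z [ 0.998  0.061 -0.001]
```

View pics/c38.png

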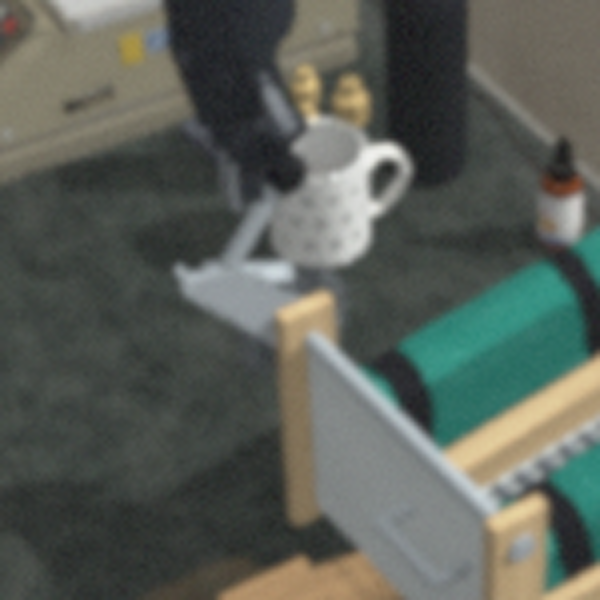

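{"api": "carry_out", "payload": {"plan": [[[0,0,-0.01,0,0],[0,0,-0.03,0,0],[-0.04,0,-0.05,0,0],[-0.09,0,-0.07,0,0],[-0.14,-0.03,-0.09,0,0],[-0.17,-0.08,-0.11,0,0],[-0.18,-0.14,-0.12,0,0],[-0.18,-0.2,-0.12,0,0]]]}}

```text
t: 43.98
ee_pos: [0.3974, -0.1361, 0.426]
orientation: [-0.022, 0.706, 0.021, 0.708]
ft_force: [1.9, 1.2, 0.0]
grip_width: -0.002
```

```bash
python3 - <<'E'
from h import *
st()
s=snap('side','side39.png');b=snap('wrist','wrist39.png');t=snap('top','top39.png')
w=b;print(np.round(onz(b,0,0,0,True),2))
cv2.imwrite('pics/c39.png',cv2.resize(s['color'][160:340,200:420],None,fx=3.5,fy=3.3,interpolation=cv2.INTER_CUBIC))
E
```

```text
t 43.98 p [ 0.3974 -0.1361  0.426 ] F [1.9 1.2 0. ] T [-0.   -0.12  0.04] w -0.002 j [-0.33 -0.01  0.54  2.12  0.   -0.39]
toolaxes x [ 0.004 -0.001 -1.   ] y [-0.061  0.998 -0.001] z [0.998 0.061 0.003]
[ 0.   -0.84  0.  ]
```

View pics/c39.png

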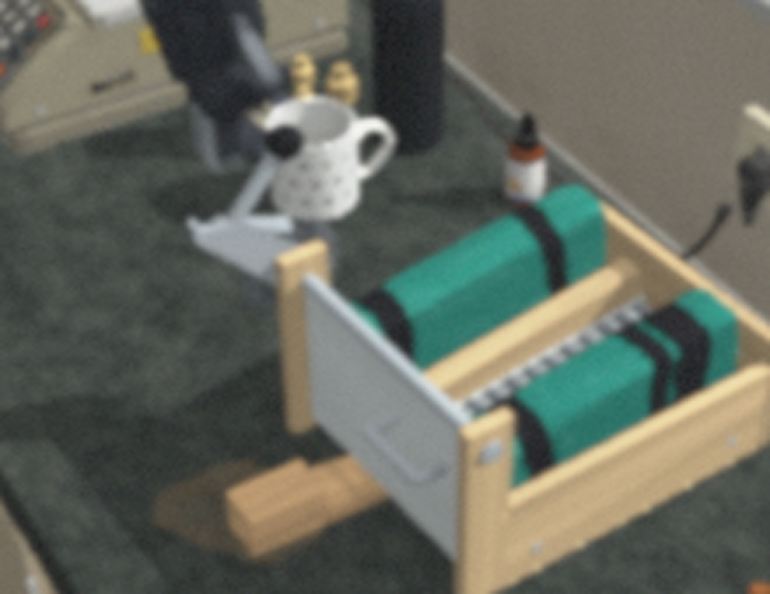

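View pics/wrist39.png

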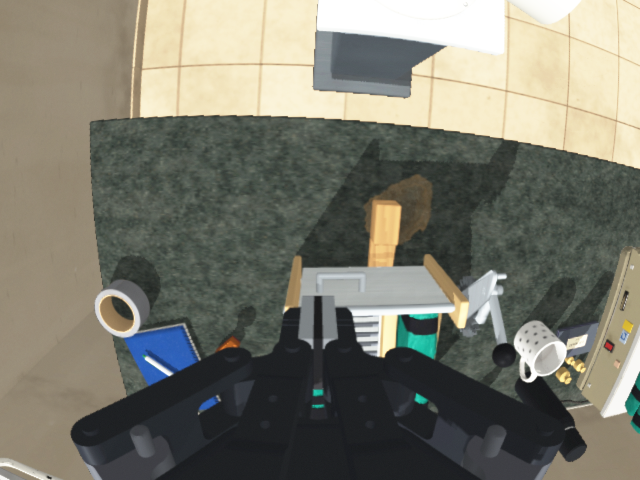

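View pics/top39.png

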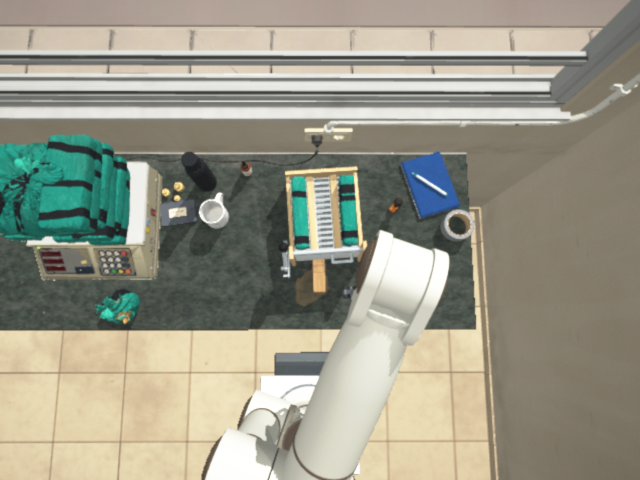

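```bash
python3 - <<'E'
from h import *
a=load('side16')['color'];b=load('side39')['color']
A=a[200:350,250:380];B=b[200:350,250:380]
D=cv2.absdiff(A,B)
f=lambda x:cv2.resize(x,None,fx=3,fy=3,interpolation=cv2.INTER_CUBIC)
cv2.imwrite('pics/cd.png',np.hstack([f(A),f(B)]))
print(cv2.phaseCorrelate(np.float32(cv2.cvtColor(a[290:340,255:320],6)),np.float32(cv2.cvtColor(b[290:340,255:320],6))))
w=load('wrist39');print([np.round(onz(w,u,v,.018,True),4) for u,v in((310,268),(430,265))])
E
```

```text
((-0.037923205189457576, -0.06008011780850708), 1.0141620031992595)
[array([ 0.5444, -0.1464,  0.018 ]), array([0.5284, 0.0572, 0.018 ])]
```

View pics/cd.png

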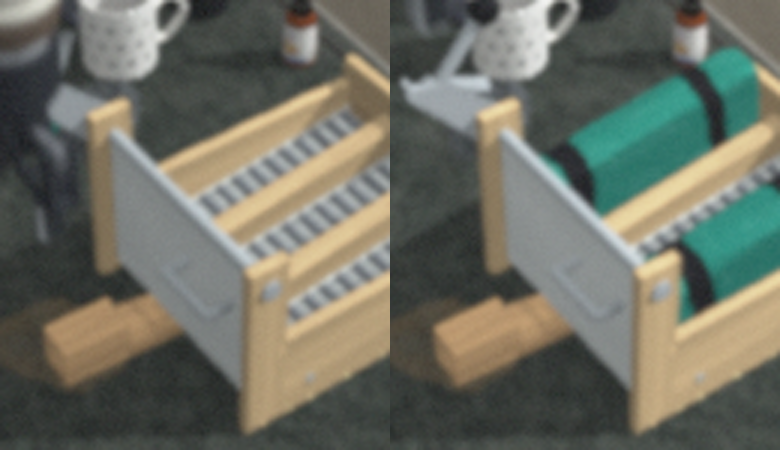

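{"api": "carry_out", "payload": {"plan": [[[0,0,0,0,0],[0,0,0,0,0],[0,0,0,0,0],[0,0,0,0,0]]]}}

```text
t: 44.62
ee_pos: [0.3987, -0.1341, 0.4243]
orientation: [-0.022, 0.707, 0.022, 0.707]
ft_force: [-0.4, 0.9, 0.6]
grip_width: 0.001
```

```bash
python3 - <<'E'
from h import *
s=load('side39');b=load('wrist39')
print(tri(ray(s,200+284/3.5,160+142/3.3),ray(b,503.5,355.5,True)))
st();print(robot.hand_in())
E
```

```text
(array([0.53864833, 0.07552316, 0.27818816]), [np.float64(0.0003923447399523518), np.float64(0.0003923447399525374)])
t 44.62 p [ 0.3987 -0.1341  0.4243] F [-0.4  0.9  0.6] T [-0.02  0.   -0.01] w 0.001 j [-0.32 -0.01  0.54  2.12  0.   -0.39]
toolaxes x [ 0. -0. -1.] y [-0.062  0.998 -0.   ] z [0.998 0.062 0.   ]
the job is handed in; nothing more can be done
None
```

The whole job is done in the order asked, and I handed it in at about 45 s. I threw the pawl over, pushed the flap shut by its handle and jammed the wedge under the lower edge. Only two parcels were on the worktop; I stood them on edge in the left and right lanes, then threw the pawl back onto its ratchet.

**Last checks:**
- **Wedge:** it had not moved between the jamming and the end (0.05 px shift in the side view). I jammed it with a push of about 20 N.
- **Flap:** its lower edge is within about 3 mm of the shut position.
- **Parcels:** both stand in their lanes.
- **Pawl:** the knob is back within about 8 mm of where it started, a coarse two-view measurement. In the side view it is within about 1 px.
- **Mug and stamp:** the arm never touched them, and they look unmoved in the pictures.

**What went wrong along the way:**
- **Missed first tries:** the fingertips sit about 20 mm higher than the reported tool point. The first pawl pull slid over the knob, and the first grasp of a parcel closed on air. Both worked when repeated lower.
- **Hard pushes:** the push at the pawl's stop reached about 25 N and the flap push briefly read about 36 N (39 N including its vertical part). I backed off at once both times; no reading passed 40 N.

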